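# Uncap the stall's display spotlight and aim it at the copper brooch

### The job

Get the little display spotlight ready for the day: pinch the two red spring buttons of its black dust cap together, lift the cap off and lay it flat, buttons up, in the oak tray without dropping it. Then swivel and tilt the lamp head (a push moves it and it stays where it is left) until it points straight at the middle of the copper brooch. Leave the brooch and the other wares where they stand.

Things in the scene. Friction and masses are not known exactly. Their poses are not given: they have to be found in the camera images.
- lamp: Foot of the display spotlight, screwed to the boards: black round base 116 mm across, 18 mm high, and a thin black stem (18 mm across) up to 120 mm. It carries a black U-shaped yoke that swivels about the vertical; the white lamp head tilts between the yoke's arms. Origin under the middle of the base, on the swivel axis.
- lamp_pivot (a point): Point where the lamp's tilt axis crosses the vertical swivel axis, 190 mm above the boards. It turns with the yoke: z up, x the way the head tips forward, y the tilt axis. The yoke's arms stand 33 mm either side of it along y, 20 mm wide in x, from 125 to 200 mm high; dark tilt knobs (22 mm across) reach out to 47 mm along y at this height.
- lamp_lens (a point): Middle of the lens in the white round head. Its z is the optical axis, the way the lamp shines; that line passes through lamp_pivot, 62 mm behind the lens. The bezel's front edge is 75 mm in front of the pivot. The head is 44 mm across, and 55 mm across from 46 to 75 mm in front of the pivot; its finned tail, 49 mm across, ends 42 mm behind the pivot.
- lamp_swivel (a joint): Swivel angle of the yoke and head about the vertical, rad, growing anticlockwise seen from above; from -2.4 to 2.4. Stays where it is left; friction 0.15 N m (about 3 N at 50 mm).
- lamp_tilt (a joint): Tilt of the head, rad: 0 = lens straight up (as it is parked, and a stop), 1.571 = lens level, above that it points downward; at most 2.5. Stays where it is left; friction 0.12 N m (about 2.4 N at 50 mm).
- cap_grip (a point): Point on the axis of the black dust cap on the lamp head, half-way up its two red buttons; z up out of the cap. The buttons stand 15 mm up from the cap's disc, one each side of the middle along this frame's y; 34 mm over their outer faces, 18 mm wide in x. The point is 7.5 mm above the disc (63 mm across) and 20 mm above the lower edge of its skirt.
- cap: The same dust cap, about 45 g; origin in the middle of its skirt's lower edge, z up, y from button to button. Each button springs back; squeezed towards each other they give 5 mm each (to 24 mm over all, 4 N each when fully in), which draws in the two hooks that hold the cap under the bezel's lip. It then lifts straight off along its axis, clear after 10 mm.
- tray: Loose oak tray lined with cork, 130 (x) by 150 (y) mm outside, walls 6 mm thick and 18 mm high; origin under its middle, cork floor 6 mm above the origin (the cap's edge rests 5 to 6 mm above it), z up.
- brooch_face (a point): Middle of the face of the round copper brooch, 56 mm across, which lies pinned flat on a loose walnut display block (85 by 85 mm); this point is 36 mm above the boards.
- thimble_stand: Stepped walnut stand with six thimbles, 85 by 120 mm, 60 mm high; origin under its middle. To be left alone.
- music_box: Rosewood music box, 98 by 133 mm, 65 mm high, with a small crank on its +y side reaching 93 mm from the middle; origin under its middle. To be left alone.
- mug: Blue-glazed pottery mug, 78 mm across, 90 mm high; origin under its middle. To be left alone.
- coasters: Stack of four slate coasters, 95 by 95 mm, 29 mm high; origin under its middle. To be left alone.
- brush_jar: White pottery jar with paint brushes, 72 mm across, 88 mm high, the brushes to about 190 mm; origin under its middle. To be left alone.

How it is judged:
On the way, in this order (a step that is already met when the one before it is completed fails the run):
1. the cap is off the lamp: lifted about 50 mm clear (distance between cap_grip and lamp_lens above 0.075 m), for 0.1 s.
2. the cap lies flat in the tray, let go (z of cap_grip in the frame of tray below 0.034 m and angle between cap_grip's own z axis and vertical below 0.15 rad and x of cap_grip in the frame of tray between -0.04 and 0.04 m and y of cap_grip in the frame of tray between -0.05 and 0.05 m and contact force between cap and the fingers below 0.05 N), for 0.2 s.
At the end, for the whole second after the job is handed in: The lamp's optical axis passes within 18 mm of the middle of the brooch's face, both across and along the tilt, with the lens facing it, and the lamp is at rest; the dust cap lies flat (within 9 degrees), buttons up, on the floor of the tray (x of brooch_face in the frame of lamp_lens between -0.018 and 0.018 m and y of brooch_face in the frame of lamp_lens between -0.018 and 0.018 m and z of brooch_face in the frame of lamp_lens above 0.05 m and velocity of joint lamp_swivel between -0.05 and 0.05 rad/s and velocity of joint lamp_tilt between -0.05 and 0.05 rad/s and z of cap_grip in the frame of tray below 0.034 m and angle between cap_grip's own z axis and vertical below 0.15 rad and x of cap_grip in the frame of tray between -0.04 and 0.04 m and y of cap_grip in the frame of tray between -0.05 and 0.05 m); the robot touches nothing.
It fails at once if the cap is dropped: it is in the air, touching nothing, more than about 35 mm above where it would lie in the tray (contact force between cap and anything else below 0.005 N and height (world z) of cap_grip above 0.06 m and distance between cap_grip and lamp_lens above 0.075 m).
It fails at once if the brooch is shifted by more than 15 mm (distance of brooch_face from where it was at the start of the episode above 0.015 m).
It fails at once if another ware is shifted by more than 20 mm (distance of any of thimble_stand, music_box, mug, coasters, brush_jar from where it was at the start of the episode above 0.02 m).
It also fails if it takes over 72 s, if anything falls off the work surface, if the arm or the gripper's body presses on something with over 40 N, if the wrist force passes 120 N, or if a joint passes its speed limit or range.

### The arm

A 6-joint arm with a two-finger parallel gripper is mounted at the origin on the work surface. World frame = base frame: x ahead of the robot, y to its left, z up, the work surface at z = 0. Lengths are in m, angles in rad, forces in N, time in s.
With the tool pointing down it reaches from about 0.25 to 0.725 m from the base axis. Payload 9.7 kg.
Tool frame: the origin (TCP) lies midway between the tips of the shut fingers; the grasp point (between the pads) lies 19 mm behind it; z points along the fingers, y is the line along which they close (so a half turn about z gives the same grasp; the last joint's range is limited). The gripper opens to 85 mm and grips with 20 to 120 N. Pads are 22 mm wide; open, the fingers measure 114 mm over their backs; the gripper's body (76 mm by 85 mm) begins 54 mm behind the grasp point. The pads swing forward as they close: fully open they stand 13 mm farther back than shut.
Start: joints at [0, 0.087, 0.176, 1.66, 0, 1.571], TCP at [0.55, -0, 0.231] pointing down, gripper open.
Joint ranges: [-3.13, 3.13], [-0.85, 1.81], [-1.15, 1.24], [-2.2, 2.28], [-1.44, 1.52], [-3.14, 3.14]. Speed limits (rad/s): [2.22, 2.22, 2.57, 3.14, 3.14, 3.14].

### API

Orientations are given as a rotation vector (axis times angle).
In Python, from bench import ctrl gives the robot as it stands.
- The arm moves only by the tool drive_tool, never from a script. Its argument "moves" is a list of rows, each an object of numbers: "x", "y", "z": the shift along the tool's x, y, z as a fraction of full scale; "ax", "ay", "az": the turn, a rotation vector about the tool's x, y, z as a fraction of full scale; "claw": the closure, from 0 (fully open) to 1 (shut). In form: [{"x": .., "y": .., "z": .., "ax": .., "ay": .., "az": .., "claw": ..}, ...]. A call has exactly 5 rows; each row is the pose to reach, as a shift and turn from the pose commanded when the call began, along the tool's axes at that moment; what a row does not reach only later rows make up. Full scale, the value 1, is 0.12 m for a shift and 90 degrees for a turn. A row lasts 1/12 s, in which the tool goes at most 41.7 mm and 7.16 degrees, less where a joint would pass 70% of its speed; a pose out of reach is approached as far as the arm can. A call with a number of a shift or a turn outside -1 to 1 is refused whole. A call with a gripper value outside its range is refused whole. The fingers move at their own pace and stop on an object; "force" is the grip in N (left out, the last holds). Time passes only in rows, so rows that repeat a pose let the fingers close, or fill a call up. It gives the time, the measured TCP pose, the force, the opening and the grip force at its end, in the units of the state.
- ctrl.get_obs(): the state, without advancing time (a new reading comes with each control period).
- ctrl.get_image(name): name is "scene" or "side" or "wrist"; returns the picture (480x640x3 uint8, red, green, blue); there is no depth.
- ctrl.camera_info(name): a dict with "mtx" (3x3 intrinsics, pixels), "view" (4x4, takes a point from world to camera coordinates). Camera axes: x right, y down, z forward; pixel columns grow to the right and rows downward; lengths in m; the calibration is good to about 2 mm. The wrist camera is an equidistant fisheye: a pixel r from the principal point sees the ray r / f radians off the axis. A picture is of the moment at which its call begins: read the wrist's pose just before it. camera_info takes no time and is no camera call; for the wrist camera it gives the pose at the moment of the call.
- ctrl.job_done(): hands the job in; it is judged then, once.
Trained networks look in the newest picture that a camera, given by its name, has taken for a name from the list of things; names that differ only in an ending like _2 or _b are one class to them, and where a whole thing is asked for, a point or a joint stands for the part that bears it (a point fixed in the world has none). Each returns a list of dicts, best first, with "p" (0 to 1); they miss things now and then, are a little off and sometimes report something else, mostly with a low value. They report only what shows in the picture. A call takes as long as a camera call.
- ctrl.find_in(camera, query): "location" ([x, y, z] in m, in world coordinates, good to about 4 mm: the middle of the surface that is visible of it).
- ctrl.cut_out(camera, query): "pixels" (480x640 bool, what is visible of it).
The state is a dict: "time": time; "joint_positions": joint angles; "qd": joint speeds; "tau": joint torques, N m; "eef_pos": TCP position; "eef_rot": TCP orientation; "wrist_force": force on the tool from outside, world axes, zero at the start; "wrist_torque": the same for the moment, N m; "opening": finger opening in m; "grip_force": force on a finger pad.
Only numpy, scipy, OpenCV 4.12 (cv2) and the standard library are available. Lean on these libraries where they do the work, as an engineer would, in place of code of your own. Each camera call takes 0.05 s, during which the arm holds its last target. There are 200 camera calls.

## Working session

There is one attempt and no reset: what is moved stays moved. The work goes in short steps, Python scripts to look and compute and a tool call to move; the robot and the scene stay as the last step left them, time stands still between calls to the robot, and variables do not carry over. Pictures are saved under pics/ and viewed, at most 10 in all, crops included, and the job is handed in when it is done.

Besides the shell and the picture viewer there is one more tool, called after "Emit:" as name(argument=value, ...), one argument or row to a line, values as JSON. drive_tool: Moves the arm, as the interface text tells. Shift numbers are shares of 0.12 m and turn numbers shares of 90 degrees, none past 1 either way. Its arguments: {"type":"object","properties":{"moves":{"type":"array"},"force":{"type":"number"}},"required":["moves"]}

```bash
mkdir -p pics
cat > h.py <<'E'
import numpy as np, cv2
from bench import ctrl
from scipy.spatial.transform import Rotation as R
np.set_printoptions(precision=4,suppress=True)
def save(c,n):
    im=ctrl.get_image(c); cv2.imwrite('pics/'+n,im[:,:,::-1]); return im
E
python3 - <<'E'
from h import *
o=ctrl.get_obs();print(o)
a=save('scene','s0.png');b=save('side','d0.png')
cv2.imwrite('pics/both.png',np.hstack([cv2.resize(a,(400,300)),cv2.resize(b,(400,300))])[:,:,::-1])
for c in ['scene','side']:
    i=ctrl.camera_info(c);print(c,i['mtx'].tolist(),np.array(i['view']))
    for q in ['lamp','lamp_pivot','lamp_lens','cap_grip','cap','tray','brooch_face','thimble_stand','music_box','mug','coasters','brush_jar']:
        r=ctrl.find_in(c,q);print(q,[(np.round(x['location'],3).tolist(),round(x['p'],2)) for x in r[:2]])
E
```

```text
{'time': 0.0, 'joint_positions': array([-0.    ,  0.0875,  0.1752,  1.6598, -0.    ,  1.5708]), 'qd': array([ 0.0005,  0.0001, -0.0012, -0.0008,  0.0009, -0.0006]), 'tau': array([  0.0008, -52.0392,  46.4803,   0.0164,   0.    ,  -0.0001]), 'eef_pos': array([ 0.5498, -0.    ,  0.2306]), 'eef_rot': array([-2.2208, -2.2208,  0.0014]), 'wrist_force': array([ 0.3943, -0.4829, -0.8125]), 'wrist_torque': array([-0.0085,  0.007 , -0.0397]), 'grip_force': 0.0, 'opening': 0.08573324710193941}
scene [[589.0522765382634, 0.0, 317.6994842087882], [0.0, 589.0522765382634, 238.16751540272355], [0.0, 0.0, 1.0]] [[-0.499   0.8663  0.0254  0.2778]
 [ 0.446   0.2818 -0.8496 -0.1169]
 [-0.7431 -0.4126 -0.5269  1.941 ]
 [ 0.      0.      0.      1.    ]]
lamp [([0.566, 0.035, 0.103], 0.92)]
lamp_pivot [([0.566, 0.032, 0.189], 0.77)]
lamp_lens [([0.565, 0.033, 0.197], 0.75)]
cap_grip [([0.556, 0.029, 0.269], 0.8)]
cap [([0.557, 0.03, 0.269], 0.8)]
tray [([0.477, -0.278, 0.006], 0.56)]
brooch_face [([0.723, 0.207, 0.028], 0.71)]
thimble_stand [([0.71, -0.189, 0.03], 0.77)]
music_box [([0.495, 0.279, 0.066
[... 294 characters left out ...]
.0, 1.0]] [[ 0.9799 -0.199   0.0138 -0.6034]
 [-0.1191 -0.6392 -0.7597  0.2123]
 [ 0.16    0.7428 -0.6501  1.1264]
 [ 0.      0.      0.      1.    ]]
lamp [([0.542, 0.004, 0.018], 0.97), ([0.536, 0.004, 0.207], 0.39)]
lamp_pivot [([0.6, -0.427, 0.025], 0.5)]
lamp_lens [([0.537, 0.002, 0.204], 0.83)]
cap_grip []
cap [([0.545, 0.005, 0.273], 0.81)]
tray [([0.474, -0.289, 0.007], 0.7)]
brooch_face [([0.703, 0.168, 0.031], 0.95)]
thimble_stand [([0.679, -0.218, 0.024], 0.88), ([0.55, 0.007, 0.199], 0.41)]
music_box [([0.46, 0.227, 0.069], 0.75), ([0.538, 0.004, 0.206], 0.68)]
mug [([0.754, -0.029, 0.059], 0.94)]
coasters [([0.604, -0.429, 0.026], 0.88)]
brush_jar [([0.541, 0.431, 0.073], 0.67)]
```

View pics/s0.png

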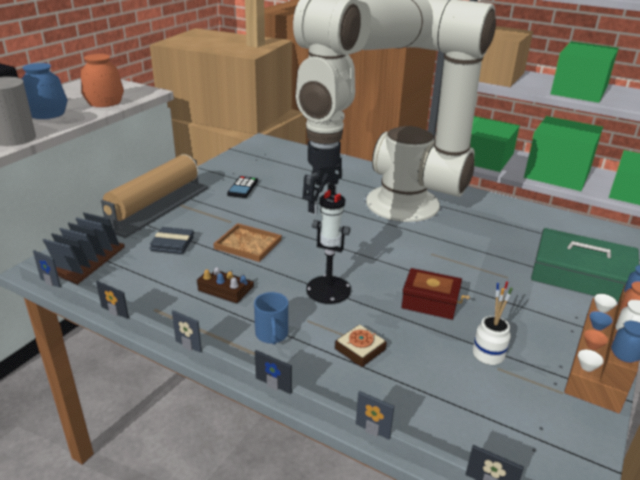

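View pics/d0.png

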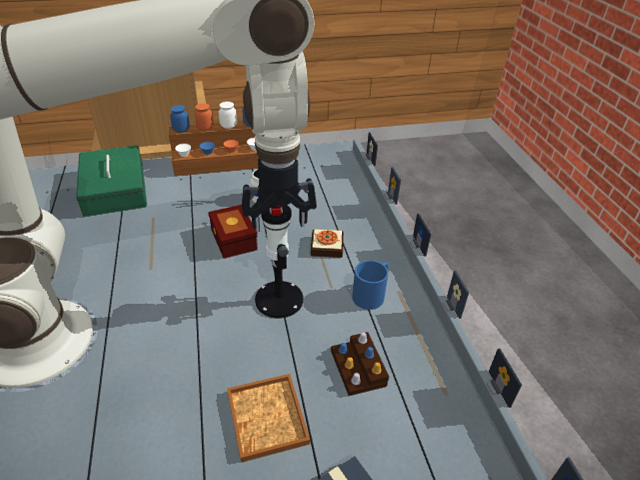

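The scene view shows the lamp at (330,290), tray at (248,240) and brooch at (360,340). The side view shows the lamp base at (279,299), tray at (268,415) and brooch at (327,238). The networks disagree between the two cameras by 20–40 mm, so one calibration is suspect. I'll check both against the robot and use the wrist camera as arbiter.

Run:
```python
from h import *
w=save('wrist','w0.png');i=ctrl.camera_info('wrist');print(i['mtx'],i['view'])
for q in ['lamp','cap','cap_grip','tray','brooch_face','thimble_stand','music_box','mug','coasters','brush_jar']:
    r=ctrl.find_in('wrist',q);print(q,[(np.round(x['location'],3).tolist(),round(x['p'],2)) for x in r[:2]])
# overlay base circle guess + TCP + tool axis points
t=np.linspace(0,6.28,40)
P=np.array([[.55,0,z] for z in (.231,.3,.35,.4)]+[[.1*np.cos(a),.1*np.sin(a),0] for a in t])
cr=[]
for c,n,box in [('scene','s0.png',(260,80,460,230)),('side','d0.png',(0,160,330,400))]:
    j=ctrl.camera_info(c);V=np.array(j['view']);K=np.array(j['mtx'])
    p=cv2.projectPoints(P,cv2.Rodrigues(V[:3,:3])[0],V[:3,3],K,None)[0][:,0]
    im=cv2.imread('pics/'+n)
    for k,u in enumerate(p): cv2.circle(im,tuple(int(v) for v in u),1,(0,255,0) if k>3 else (255,0,255),-1)
    x0,y0,x1,y1=box;cr.append(cv2.resize(im[y0:y1,x0:x1],(400,int(400*(y1-y0)/(x1-x0)))))
h=max(c.shape[0] for c in cr)
cr=[cv2.copyMakeBorder(c,0,h-c.shape[0],0,0,0) for c in cr]
cv2.imwrite('pics/chk.png',np.hstack(cr))
```

```text
[[371.6483   0.     323.0204]
 [  0.     371.6483 229.9146]
 [  0.       0.       1.    ]] [[ 1.      0.0013 -0.0001 -0.5507]
 [ 0.0013 -0.9506  0.3105 -0.0404]
 [ 0.0003 -0.3105 -0.9506  0.379 ]
 [ 0.      0.      0.      1.    ]]
lamp [([0.546, 0.049, 0.019], 0.97), ([0.546, 0.053, 0.195], 0.51)]
cap [([0.545, 0.025, 0.269], 0.57)]
cap_grip [([0.546, 0.032, 0.264], 0.61)]
tray [([0.464, -0.248, 0.001], 0.63)]
brooch_face [([0.703, 0.171, 0.028], 0.71)]
thimble_stand [([0.656, -0.201, 0.015], 0.74)]
music_box [([0.546, 0.03, 0.266], 0.66), ([0.438, 0.195, 0.018], 0.63)]
mug [([0.767, -0.009, 0.054], 0.61), ([0.549, 0.045, 0.186], 0.44)]
coasters []
brush_jar []
```

View pics/chk.png

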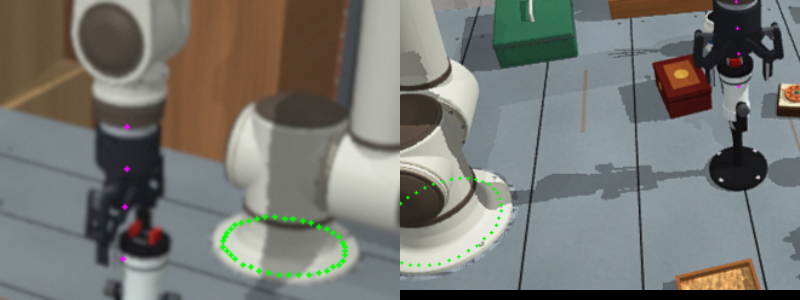

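View pics/w0.png

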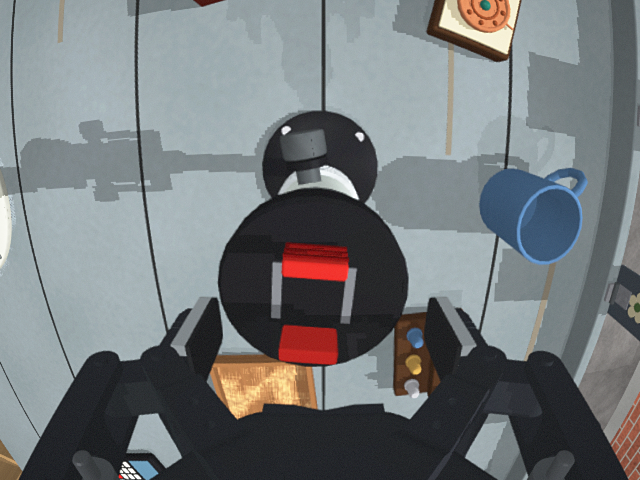

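Both overlays agree with the robot (base ring and tool axis). The wrist picture shows the cap at (313,275) between the fingers, with the buttons at (315,262) and (309,345), and the lamp base at (320,160). Next I'll intersect pixels with the known heights myself.

```bash
cat >> h.py <<'E'
def ray(c,uv,info=None):
    i=info or ctrl.camera_info(c);V=np.array(i['view']);K=np.array(i['mtx'])
    d=np.array([(uv[0]-K[0,2])/K[0,0],(uv[1]-K[1,2])/K[1,1],1.])
    if c=='wrist':
        r=np.hypot(*d[:2]);d=np.array([*(d[:2]/max(r,1e-9)*np.sin(r)),np.cos(r)])
    Rm=V[:3,:3].T;return -Rm@V[:3,3],Rm@d
def hit(c,uv,z,info=None):
    o,d=ray(c,uv,info);return o+d*(z-o[2])/d[2]
E
python3 - <<'E'
from h import *
for c,uv in [('scene',(329,289)),('side',(279,297.5)),('wrist',(320,160))]: print('base',c,hit(c,uv,.018))
for c in ['scene','side','wrist']:
  for q,z in [('brooch_face',.036),('tray',.018),('cap',.275),('thimble_stand',.03),('music_box',.065),('mug',.05)]:
    r=ctrl.cut_out(c,q)
    for x in r[:1]:
        m=np.array(x['pixels']).astype(np.uint8);cn=max(cv2.findContours(m,0,2)[0],key=cv2.contourArea)
        M=cv2.moments(cn);u=(M['m10']/M['m00'],M['m01']/M['m00'])
        f=ctrl.find_in(c,q)[0]['location']
        i=ctrl.camera_info(c);V=np.array(i['view']);K=np.array(i['mtx']);pc=V[:3,:3]@f+V[:3,3];
        print(c,q,round(x['p'],2),np.round(u),m.sum(),cv2.boundingRect(cn),'hit',hit(c,u,z),'net proj',(K@pc/pc[2])[:2] if c!='wrist' else '')
  print()
E
```

```text
base scene [0.5633 0.0364 0.018 ]
base side [0.5452 0.0148 0.018 ]
base wrist [0.5478 0.0345 0.018 ]
scene brooch_face 0.57 [360. 346.] 1348 (333, 326, 54, 42) hit [0.7306 0.2063 0.036 ] net proj [361.4869 346.6766]
scene tray 0.59 [247. 242.] 1670 (213, 223, 68, 40) hit [ 0.4929 -0.2683  0.018 ] net proj [248.0154 242.4003]
scene thimble_stand 0.73 [224. 285.] 1274 (197, 268, 57, 36) hit [ 0.7039 -0.1886  0.03  ] net proj [221.9658 286.4008]
scene music_box 0.7 [431. 294.] 2311 (401, 269, 60, 51) hit [0.5064 0.2824 0.065 ] net proj [431.1538 290.4811]
scene mug 0.63 [271. 317.] 1598 (253, 292, 36, 52) hit [ 0.7662 -0.005   0.05  ] net proj [267.6078 315.7376]

side brooch_face 0.97 [327. 244.] 794 (311, 230, 32, 28) hit [0.6953 0.1659 0.036 ] net proj [329.0397 244.2689]
side tray 0.85 [267. 418.] 5110 (228, 374, 82, 89) hit [ 0.4741 -0.2923  0.018 ] net proj [267.1468 419.0805]
side cap 0.7 [360. 365.] 2355 (331, 333, 58, 63) hit [ 0.61   -0.3861  0.275 ] net proj [276.6346 214.4128]
side thimble_stand 0.86 [360. 365.] 2376 (331, 333, 58, 63) hit [ 0.6785 -0.2166  0.03  ] net proj [360.2116 367.2582]
side music_box 0.68 [233. 231.] 1900 (209, 205, 49, 55) hit [0.458  0.2257 0.065 ] net proj [233.5074 229.9053]
side mug 0.7 [370. 284.] 1507 (353, 260, 35, 50) hit [ 0.759  -0.0118  0.05  ] net proj [370.4439 286.7584]

wrist brooch_face 0.96 [476.  25.] 4285 (427, 0, 95, 62) hit [0.694  0.1724 0.036 ] net proj 
wrist tray 0.61 [261. 383.] 4959 (210, 353, 107, 66) hit [ 0.4728 -0.2385  0.018 ] net proj 
wrist cap 0.9 [313. 278.] 26668 (218, 188, 192, 180) hit [0.5478 0.0333 0.275 ] net proj 
wrist thimble_stand 0.67 [412. 358.] 2993 (392, 312, 48, 86) hit [ 0.6553 -0.1895  0.03  ] net proj 
wrist music_box 0.53 [205.   2.] 129 (193, 0, 29, 7) hit [0.4508 0.1808 0.065 ] net proj 
wrist mug 0.81 [535. 211.] 7641 (480, 168, 108, 97) hit [ 0.7645 -0.0053  0.05  ] net proj
```

Emit:
drive_tool(
  moves=[
    {"z":-0.35},
    {"z":-0.7},
    {"z":-1},
    {"z":-1,"az":0.08},
    {"z":-1,"az":0.16},
  ],
)

```text
invalid input
```

Run:
```python
from h import *
o=ctrl.get_obs();print(o['joint_positions'],o['eef_pos'],o['time'])
i=ctrl.camera_info('wrist');w=save('wrist','w1.png')
import pickle;pickle.dump(i,open('w1.pkl','wb'))
for q in ['brooch_face','cap','tray']:
    for x in ctrl.cut_out('wrist',q)[:1]:
        m=np.array(x['pixels']).astype(np.uint8);M=cv2.moments(m,True);u=(M['m10']/M['m00'],M['m01']/M['m00']);print(q,x['p'],u,cv2.boundingRect(m),hit('wrist',u,{'brooch_face':.036,'cap':.27,'tray':.012}[q],i))
# red blobs = buttons
hsv=cv2.cvtColor(w,cv2.COLOR_RGB2HSV);r=((hsv[...,0]<6)|(hsv[...,0]>174))&(hsv[...,1]>190)&(hsv[...,2]>120)
n,l,s,c=cv2.connectedComponentsWithStats(r.astype(np.uint8))
for k in range(1,n):
    if s[k,4]>60: print(s[k],c[k],hit('wrist',c[k],.283,i))
```

```text
[-0.      0.0869  0.1759  1.6598  0.      1.5708] [ 0.55   -0.      0.2313] 3.6
brooch_face 0.79 (476.01084698822984, 25.000692360950843) (426, 0, 96, 62) [0.6939 0.1722 0.036 ]
cap 0.73 (312.90657168432045, 278.20020886170374) (217, 188, 193, 180) [0.5476 0.0309 0.27  ]
tray 0.88 (261.1192660550459, 383.03628950050967) (211, 355, 106, 63) [ 0.4719 -0.244   0.012 ]
[289 244  58   8 170] [316.6235 247.4294] [0.5491 0.0459 0.283 ]
[307 251  30   5  87] [319.3563 252.908 ] [0.5498 0.0444 0.283 ]
[ 282  254   67   28 1442] [314.371  267.3148] [0.5484 0.0403 0.283 ]
[ 279  325   59   40 2030] [308.2379 344.8158] [0.5464 0.0152 0.283 ]
```

View pics/w1.png

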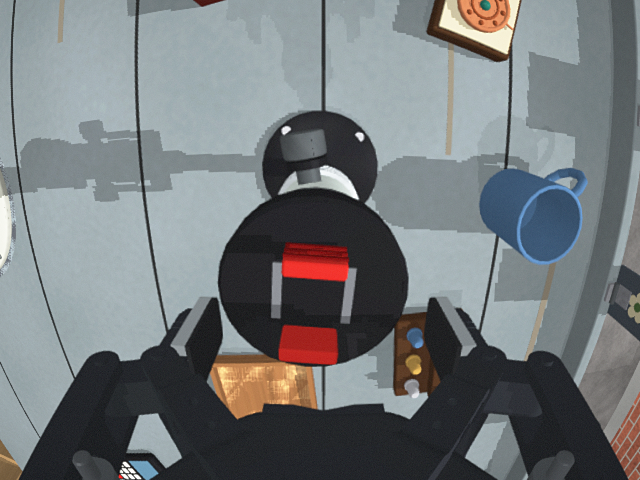

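The move was refused, so the picture is unchanged; rows probably need every field.

Emit:
drive_tool(
  moves=[
    {"x":0,"y":0,"z":-0.35,"ax":0,"ay":0,"az":0,"claw":0},
    {"x":0,"y":0,"z":-0.7,"ax":0,"ay":0,"az":0,"claw":0},
    {"x":0,"y":0,"z":-1,"ax":0,"ay":0,"az":0,"claw":0},
    {"x":0,"y":0,"z":-1,"ax":0,"ay":0,"az":0.08,"claw":0},
    {"x":0,"y":0,"z":-1,"ax":0,"ay":0,"az":0.16,"claw":0},
  ],
  force=20,
)

```text
time: 4.22
eef_pos: [0.5508, -0.0, 0.3542]
eef_rot: [2.484, 1.919, 0.006]
wrist_force: [0.9, 0.0, -0.8]
opening: 0.0852
grip_force: 0.0
```

```bash
cat >> h.py <<'E'
def red(w,i,z=.283,amin=150):
    hsv=cv2.cvtColor(w,cv2.COLOR_RGB2HSV);r=((hsv[...,0]<6)|(hsv[...,0]>174))&(hsv[...,1]>190)&(hsv[...,2]>120)
    n,l,s,c=cv2.connectedComponentsWithStats(r.astype(np.uint8))
    for k in range(1,n):
        if s[k,4]>amin: print('red',s[k],c[k],hit('wrist',c[k],z,i))
def cut(q,z,i):
    for x in ctrl.cut_out('wrist',q)[:1]:
        m=np.array(x['pixels']).astype(np.uint8);M=cv2.moments(m,True);u=(M['m10']/M['m00'],M['m01']/M['m00']);print(q,x['p'],u,cv2.boundingRect(m),hit('wrist',u,z,i))
E
python3 - <<'E'
from h import *
o=ctrl.get_obs();print(o['joint_positions'],o['eef_pos'],o['time'])
i=ctrl.camera_info('wrist');w=save('wrist','w2.png');red(w,i);cut('cap',.27,i);cut('tray',.012,i);cut('brooch_face',.036,i)
E
```

```text
[-0.      0.174   0.5195  1.9113  0.      1.8261] [ 0.5508 -0.      0.3542] 4.2167
red [286 178  32  15 284] [301.9296 185.6479] [0.5494 0.0395 0.283 ]
red [295 221  31  18 391] [310.2353 229.9591] [0.547  0.0121 0.283 ]
cap 0.79 (306.67766566675755, 201.53163348786475) (258, 154, 98, 96) [0.5482 0.0267 0.27  ]
tray 0.73 (319.9120879120879, 351.24506999849467) (265, 305, 108, 93) [ 0.4775 -0.2712  0.012 ]
brooch_face 0.62 (399.07943373967754, 18.551317341722374) (365, 0, 68, 41) [0.6943 0.1727 0.036 ]
```

Emit:
drive_tool(
  moves=[
    {"x":0.236,"y":-0.087,"z":0,"ax":0,"ay":0,"az":-0.08,"claw":0.3},
    {"x":0.236,"y":-0.087,"z":0,"ax":0,"ay":0,"az":-0.16,"claw":0.3},
    {"x":0.236,"y":-0.087,"z":0,"ax":0,"ay":0,"az":-0.24,"claw":0.3},
    {"x":0.236,"y":-0.087,"z":0,"ax":0,"ay":0,"az":-0.32,"claw":0.3},
    {"x":0.236,"y":-0.087,"z":0,"ax":0,"ay":0,"az":-0.4,"claw":0.3},
  ],
)

```text
time: 4.83
eef_pos: [0.5466, 0.0302, 0.3507]
eef_rot: [-1.754, -2.605, 0.001]
wrist_force: [-0.7, 0.4, -0.4]
opening: 0.0599
grip_force: 0.0
```

Emit:
drive_tool(
  moves=[
    {"x":0,"y":0,"z":0,"ax":0,"ay":0,"az":-0.08,"claw":0.3},
    {"x":0,"y":0,"z":0,"ax":0,"ay":0,"az":-0.16,"claw":0.3},
    {"x":0,"y":0,"z":0,"ax":0,"ay":0,"az":-0.24,"claw":0.3},
    {"x":0,"y":0,"z":0,"ax":0,"ay":0,"az":-0.32,"claw":0.3},
    {"x":0,"y":0,"z":0,"ax":0,"ay":0,"az":-0.4,"claw":0.3},
  ],
)

```text
time: 5.25
eef_pos: [0.5467, 0.03, 0.3507]
eef_rot: [-0.868, -3.018, 0.001]
wrist_force: [-0.1, -0.3, -0.4]
opening: 0.0597
grip_force: 0.0
```

Emit:
drive_tool(
  moves=[
    {"x":0,"y":0,"z":0,"ax":0,"ay":0,"az":-0.08,"claw":0.3},
    {"x":0,"y":0,"z":0,"ax":0,"ay":0,"az":-0.16,"claw":0.3},
    {"x":0,"y":0,"z":0,"ax":0,"ay":0,"az":-0.24,"claw":0.3},
    {"x":0,"y":0,"z":0,"ax":0,"ay":0,"az":-0.31,"claw":0.3},
    {"x":0,"y":0,"z":0,"ax":0,"ay":0,"az":-0.31,"claw":0.3},
  ],
)

```text
time: 5.67
eef_pos: [0.5467, 0.03, 0.3508]
eef_rot: [-0.118, -3.138, 0.0]
wrist_force: [-0.1, -0.0, 0.8]
opening: 0.0598
grip_force: 0.0
```

Run:
```python
from h import *
o=ctrl.get_obs();print(o['joint_positions'],o['eef_pos'],o['time'],o['opening']);print(R.from_rotvec(o['eef_rot']).as_matrix())
i=ctrl.camera_info('wrist');w=save('wrist','w3.png');red(w,i);cut('cap',.27,i);cut('tray',.012,i);cut('brooch_face',.036,i)
```

```text
[0.0548 0.1683 0.5059 1.9094 0.     0.13  ] [0.5467 0.03   0.3508] 5.6667 0.05984531476815018
[[-0.9972  0.0751 -0.001 ]
 [ 0.0751  0.9972 -0.    ]
 [ 0.001  -0.0001 -1.    ]]
red [285 228  11  34 329] [289.9787 244.3647] [0.5436 0.0107 0.283 ]
red [333 228  10  34 314] [337.5955 244.8567] [0.546  0.0392 0.283 ]
cap 0.64 (314.49711308266444, 235.40121109702858) (267, 189, 96, 94) [0.5434 0.0252 0.27  ]
tray 0.69 (601.850114416476, 179.0491990846682) (570, 152, 70, 53) [0.5715 0.4805 0.012 ]
brooch_face 0.89 (442.61143559790963, 272.2560713187827) (410, 241, 68, 64) [0.6911 0.1878 0.036 ]
```

View pics/w3.png

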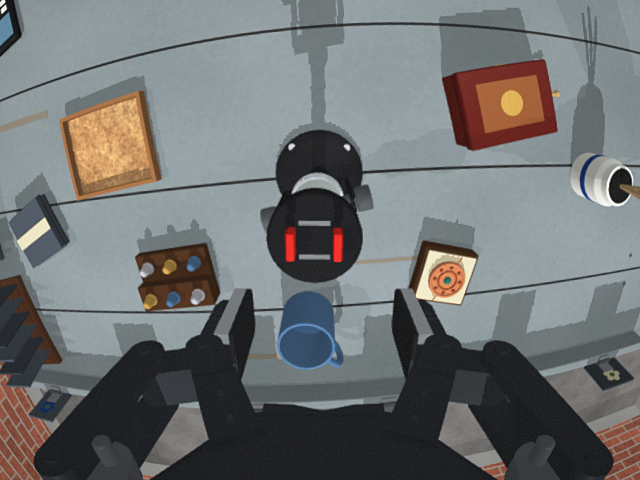

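This view shows the cap's buttons at (290,244) and (338,245), the knobs at (364,197) and (267,218), the lamp base at (319,173), the brooch centre at (447,280) and the tray at (110,145). Now I'll check that the vertical stack of lamp points is consistent.

Run:
```python
from h import *
i=ctrl.camera_info('wrist')
for n,u,z in [('base',(319.5,172),.018),('knobR',(364,197),.19),('knobL',(267,218),.19),('capdisc',(314.5,236),.268),('btn',(313.8,244.6),.283),('brooch',(447,280),.036),('mugrim',(306,341),.09),('t1',(62,122),.018),('t2',(149,92),.018),('t3',(159,181),.018),('t4',(77,199),.018)]: print(n,hit('wrist',u,z,i))
# ellipse fits
w=cv2.imread('pics/w3.png');im=w
for n,uv,z in [('scene',(360,338),.036),('side',(327,238),.036)]: print(n,hit(n,uv,z))
hsv=cv2.cvtColor(w,cv2.COLOR_BGR2HSV);m=((hsv[...,0]>4)&(hsv[...,0]<16)&(hsv[...,1]>100)&(hsv[...,2]>100)).astype(np.uint8)
m[:240]=0;m[320:]=0;m[:,:410]=0;m[:,480:]=0
n,l,s,c=cv2.connectedComponentsWithStats(m);k=1+np.argmax(s[1:,4]);print(s[k],c[k],hit('wrist',c[k],.036,i))
print(np.linalg.inv(i['view'])[:3])
```

```text
base [0.5441 0.0264 0.018 ]
knobR [0.5406 0.0655 0.19  ]
knobL [ 0.5518 -0.0179  0.19  ]
capdisc [0.5447 0.0251 0.268 ]
btn [0.545 0.025 0.283]
brooch [0.7062 0.1936 0.036 ]
mugrim [ 0.7497 -0.0089  0.09  ]
t1 [ 0.4197 -0.3515  0.018 ]
t2 [ 0.4086 -0.1922  0.018 ]
t3 [ 0.5326 -0.1956  0.018 ]
t4 [ 0.5409 -0.3479  0.018 ]
scene [0.7076 0.1949 0.036 ]
side [0.7017 0.1886 0.036 ]
[ 429  258   36   43 1008] [446.3819 279.0883] [0.7047 0.1926 0.036 ]
[[ 0.0844  0.9469  0.3102  0.4678]
 [ 0.9964 -0.0806 -0.025   0.0368]
 [ 0.0013  0.3112 -0.9503  0.4926]]
```

The lamp stack agrees at about (0.548, 0.0255), and the yaw matches the buttons. Centring and descending part way.

Emit:
drive_tool(
  moves=[
    {"x":-0.014,"y":-0.037,"z":0.1,"ax":0,"ay":0,"az":0,"claw":0.4},
    {"x":-0.014,"y":-0.037,"z":0.25,"ax":0,"ay":0,"az":0,"claw":0.4},
    {"x":-0.014,"y":-0.037,"z":0.4,"ax":0,"ay":0,"az":0,"claw":0.4},
    {"x":-0.014,"y":-0.037,"z":0.48,"ax":0,"ay":0,"az":0,"claw":0.4},
    {"x":-0.014,"y":-0.037,"z":0.48,"ax":0,"ay":0,"az":0,"claw":0.4},
  ],
)

```text
time: 6.28
eef_pos: [0.5475, 0.0254, 0.2913]
eef_rot: [-0.134, -3.135, 0.0]
wrist_force: [-0.4, 0.6, -0.6]
opening: 0.0515
grip_force: 0.0
```

Run:
```python
from h import *
o=ctrl.get_obs();print(o['eef_pos'],o['time'],o['opening'])
i=ctrl.camera_info('wrist');w=save('wrist','w4.png');red(w,i);cut('cap',.268,i)
V=np.array(i['view']);K=i['mtx']
for d in (0,-.0075,-.019):
    p=V[:3,:3]@(o['eef_pos']-np.array([0,0,d]))+V[:3,3];t=np.arctan2(np.hypot(p[0],p[1]),p[2]);print('tcp px',d,K[0][2]+K[0][0]*t*p[0]/np.hypot(p[0],p[1]),K[1][2]+K[0][0]*t*p[1]/np.hypot(p[0],p[1]))
```

```text
[0.5475 0.0254 0.2913] 6.2833 0.05149303365429371
red [282 263  15  46 579] [289.0294 285.3696] [0.5424 0.0108 0.283 ]
red [346 263  13  46 558] [351.7652 285.6577] [0.5449 0.0389 0.283 ]
cap 0.67 (323.78534370946824, 201.47146562905317) (289, 184, 74, 40) [0.5087 0.0293 0.268 ]
tcp px 0 322.3017245992183 302.09702635710426
tcp px -0.0075 322.2869999373687 310.7982068040802
tcp px -0.019 322.26240024851865 325.6336035203474
```

View pics/w4.png

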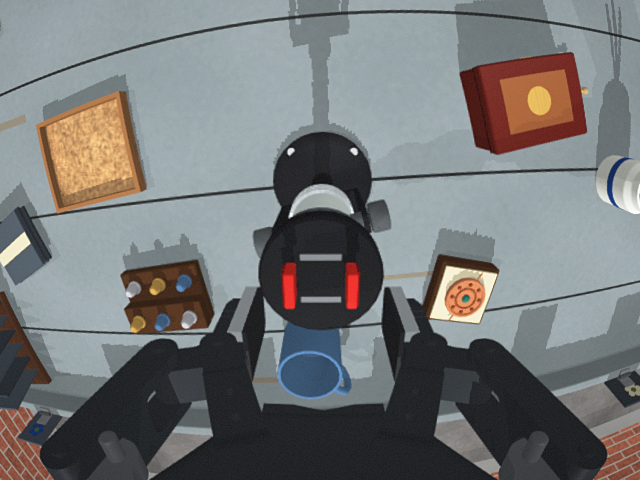

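Fingers straddle the buttons centrally (289 and 352, pads at about 255 and 390). Descending and pinching.

Emit:
drive_tool(
  moves=[
    {"x":0,"y":-0.004,"z":0.06,"ax":0,"ay":0,"az":0,"claw":0.4},
    {"x":0,"y":-0.004,"z":0.11,"ax":0,"ay":0,"az":0,"claw":0.4},
    {"x":0,"y":-0.004,"z":0.15,"ax":0,"ay":0,"az":0,"claw":0.4},
    {"x":0,"y":-0.004,"z":0.16,"ax":0,"ay":0,"az":0,"claw":0.4},
    {"x":0,"y":-0.004,"z":0.16,"ax":0,"ay":0,"az":0,"claw":0.4},
  ],
)

```text
time: 6.8
eef_pos: [0.548, 0.025, 0.274]
eef_rot: [-0.132, -3.138, 0.0]
wrist_force: [-0.7, -0.3, 0.1]
opening: 0.0512
grip_force: 0.0
```

Emit:
drive_tool(
  moves=[
    {"x":0,"y":0,"z":0,"ax":0,"ay":0,"az":0,"claw":0.9},
    {"x":0,"y":0,"z":0,"ax":0,"ay":0,"az":0,"claw":0.9},
    {"x":0,"y":0,"z":0,"ax":0,"ay":0,"az":0,"claw":0.9},
    {"x":0,"y":0,"z":0,"ax":0,"ay":0,"az":0,"claw":0.9},
    {"x":0,"y":0,"z":0,"ax":0,"ay":0,"az":0,"claw":0.9},
  ],
  force=25,
)

```text
time: 7.22
eef_pos: [0.5483, 0.025, 0.2754]
eef_rot: [0.132, 3.137, 0.0]
wrist_force: [-0.1, -1.5, 5.9]
opening: 0.0219
grip_force: 25.8
```

Emit:
drive_tool(
  moves=[
    {"x":0,"y":0,"z":-0.05,"ax":0,"ay":0,"az":0,"claw":0.9},
    {"x":0,"y":0,"z":-0.1,"ax":0,"ay":0,"az":0,"claw":0.9},
    {"x":0,"y":0,"z":-0.15,"ax":0,"ay":0,"az":0,"claw":0.9},
    {"x":0,"y":0,"z":-0.2,"ax":0,"ay":0,"az":0,"claw":0.9},
    {"x":0,"y":0,"z":-0.25,"ax":0,"ay":0,"az":0,"claw":0.9},
  ],
)

```text
time: 7.63
eef_pos: [0.5482, 0.025, 0.3052]
eef_rot: [0.132, 3.139, 0.0]
wrist_force: [0.1, 0.4, -1.0]
opening: 0.022
grip_force: 24.9
```

Run:
```python
from h import *
o=ctrl.get_obs();print(o['eef_pos'],o['time'],o['opening'],o['grip_force'],o['wrist_force'])
w=save('wrist','w5.png');s=save('side','d5.png')
cv2.imwrite('pics/c5.png',np.hstack([cv2.resize(w,(400,300)),cv2.resize(s[140:320,180:420],(400,300))])[:,:,::-1])
```

```text
[0.5482 0.025  0.3052] 7.6333 0.021951132400211074 24.893541634082794 [ 0.1308  0.4489 -0.9681]
```

View pics/c5.png

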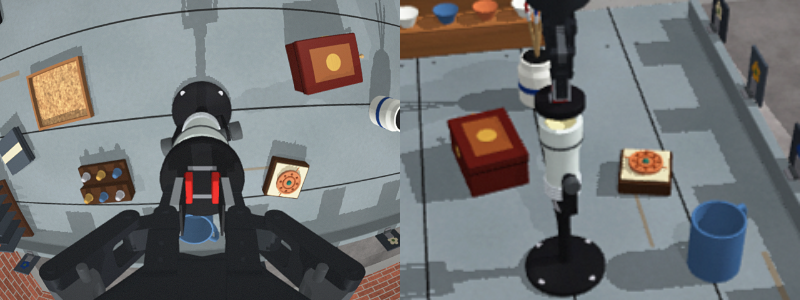

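The cap is off and held: the wrist picture shows the pads on the red buttons, and the side picture shows a bare lens below the cap. Carrying it over the tray.

Emit:
drive_tool(
  moves=[
    {"x":0,"y":0,"z":-0.2,"ax":0,"ay":0,"az":0,"claw":0.9},
    {"x":0.02,"y":-0.2,"z":-0.3,"ax":0,"ay":0,"az":0,"claw":0.9},
    {"x":0.05,"y":-0.45,"z":-0.3,"ax":0,"ay":0,"az":0,"claw":0.9},
    {"x":0.1,"y":-0.7,"z":-0.3,"ax":0,"ay":0,"az":0,"claw":0.9},
    {"x":0.12,"y":-1,"z":-0.3,"ax":0,"ay":0,"az":0,"claw":0.9},
  ],
)

```text
time: 8.15
eef_pos: [0.5233, -0.0938, 0.3407]
eef_rot: [0.129, 3.139, 0.0]
wrist_force: [1.3, 0.2, -0.1]
opening: 0.022
grip_force: 24.9
```

Emit:
drive_tool(
  moves=[
    {"x":0.05,"y":-0.3,"z":0,"ax":0,"ay":0,"az":0,"claw":0.9},
    {"x":0.1,"y":-0.55,"z":0.1,"ax":0,"ay":0,"az":0,"claw":0.9},
    {"x":0.15,"y":-0.8,"z":0.3,"ax":0,"ay":0,"az":0,"claw":0.9},
    {"x":0.18,"y":-1,"z":0.5,"ax":0,"ay":0,"az":0,"claw":0.9},
    {"x":0.18,"y":-1,"z":0.6,"ax":0,"ay":0,"az":0,"claw":0.9},
  ],
)

```text
time: 8.57
eef_pos: [0.4906, -0.2145, 0.2653]
eef_rot: [-0.137, -3.136, -0.0]
wrist_force: [-0.8, 0.8, -0.9]
opening: 0.0219
grip_force: 24.9
```

Emit:
drive_tool(
  moves=[
    {"x":0.02,"y":-0.2,"z":0.2,"ax":0,"ay":0,"az":0,"claw":0.9},
    {"x":0.04,"y":-0.4,"z":0.4,"ax":0,"ay":0,"az":0,"claw":0.9},
    {"x":0.06,"y":-0.51,"z":0.6,"ax":0,"ay":0,"az":0,"claw":0.9},
    {"x":0.06,"y":-0.51,"z":0.75,"ax":0,"ay":0,"az":0,"claw":0.9},
    {"x":0.06,"y":-0.51,"z":0.75,"ax":0,"ay":0,"az":0,"claw":0.9},
  ],
)

```text
time: 8.98
eef_pos: [0.4781, -0.2715, 0.1742]
eef_rot: [-0.134, -3.133, -0.005]
wrist_force: [-0.8, -0.0, -0.8]
opening: 0.0221
grip_force: 24.9
```

Run:
```python
from h import *
o=ctrl.get_obs();print(o['eef_pos'],o['eef_rot'],o['time'],o['opening'],o['grip_force'],o['wrist_force'],o['joint_positions'])
i=ctrl.camera_info('wrist');w=save('wrist','w6.png')
for x in ctrl.cut_out('wrist','tray')[:1]:
    m=np.array(x['pixels']).astype(np.uint8);ys,xs=np.nonzero(m);P=np.array([hit('wrist',(a,b),.018,i)[:2] for a,b in zip(xs[::5],ys[::5])]).astype(np.float32)
    print(x['p'],m.sum(),P.min(0),P.max(0),cv2.minAreaRect(P))
print(np.linalg.inv(i['view'])[:3,3])
```

```text
[ 0.4781 -0.2715  0.1742] [-0.1338 -3.1332 -0.0045] 8.9833 0.022123425327887695 24.894823729991913 [-0.7584 -0.0268 -0.7753] [-0.5165  0.0788  0.0567  1.555   0.     -0.4311]
0.63 20053 [ 0.405  -0.3605] [ 0.5459 -0.2014] ((0.4754697382450104, -0.28088369965553284), (0.13043266534805298, 0.1498839557170868), 4.852435111999512)
[ 0.3998 -0.2652  0.3161]
```

View pics/w6.png

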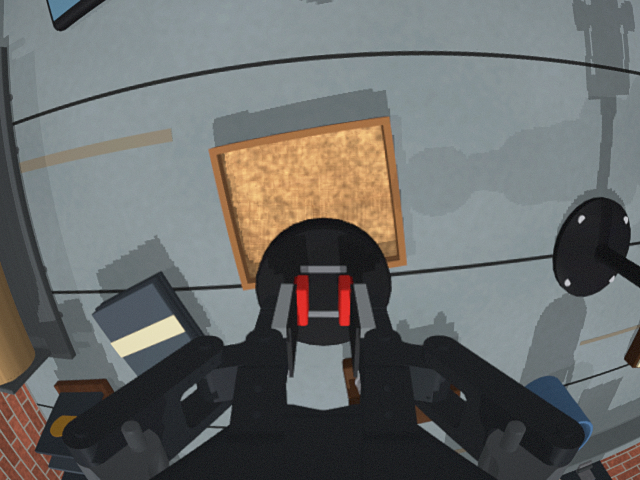

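The tray fits at 130×150 mm, centred at (0.478, −0.281). Lowering.

Emit:
drive_tool(
  moves=[
    {"x":-0.007,"y":-0.08,"z":0.25,"ax":0,"ay":0,"az":0,"claw":0.9},
    {"x":-0.007,"y":-0.08,"z":0.5,"ax":0,"ay":0,"az":0,"claw":0.9},
    {"x":-0.007,"y":-0.08,"z":0.75,"ax":0,"ay":0,"az":0,"claw":0.9},
    {"x":-0.007,"y":-0.08,"z":1,"ax":0,"ay":0,"az":0,"claw":0.9},
    {"x":-0.007,"y":-0.08,"z":1,"ax":0,"ay":0,"az":0,"claw":0.9},
  ],
)

```text
time: 9.5
eef_pos: [0.4783, -0.2796, 0.0545]
eef_rot: [-0.13, -3.134, -0.004]
wrist_force: [-0.6, 0.5, -0.9]
opening: 0.0223
grip_force: 24.9
```

Emit:
drive_tool(
  moves=[
    {"x":0,"y":0,"z":0.05,"ax":0,"ay":0,"az":0,"claw":0.9},
    {"x":0,"y":0,"z":0.1,"ax":0,"ay":0,"az":0,"claw":0.9},
    {"x":0,"y":0,"z":0.13,"ax":0,"ay":0,"az":0,"claw":0.9},
    {"x":0,"y":0,"z":0.15,"ax":0,"ay":0,"az":0,"claw":0.9},
    {"x":0,"y":0,"z":0.15,"ax":0,"ay":0,"az":0,"claw":0.9},
  ],
)

```text
time: 9.92
eef_pos: [0.4803, -0.2813, 0.0411]
eef_rot: [0.131, 3.138, -0.001]
wrist_force: [0.4, -0.1, -0.4]
opening: 0.0221
grip_force: 24.9
```

Emit:
drive_tool(
  moves=[
    {"x":0,"y":0,"z":0.02,"ax":0,"ay":0,"az":0,"claw":0.9},
    {"x":0,"y":0,"z":0.03,"ax":0,"ay":0,"az":0,"claw":0.9},
    {"x":0,"y":0,"z":0.04,"ax":0,"ay":0,"az":0,"claw":0.9},
    {"x":0,"y":0,"z":0.04,"ax":0,"ay":0,"az":0,"claw":0.9},
    {"x":0,"y":0,"z":0.04,"ax":0,"ay":0,"az":0,"claw":0.9},
  ],
)

```text
time: 10.33
eef_pos: [0.4799, -0.2812, 0.0357]
eef_rot: [-0.132, -3.139, -0.0]
wrist_force: [0.5, -0.1, -0.1]
opening: 0.0221
grip_force: 24.9
```

Emit:
drive_tool(
  moves=[
    {"x":0,"y":0,"z":0.01,"ax":0,"ay":0,"az":0,"claw":0.9},
    {"x":0,"y":0,"z":0.02,"ax":0,"ay":0,"az":0,"claw":0.9},
    {"x":0,"y":0,"z":0.025,"ax":0,"ay":0,"az":0,"claw":0.9},
    {"x":0,"y":0,"z":0.025,"ax":0,"ay":0,"az":0,"claw":0.9},
    {"x":0,"y":0,"z":0.025,"ax":0,"ay":0,"az":0,"claw":0.9},
  ],
)

```text
time: 10.75
eef_pos: [0.4799, -0.2812, 0.0326]
eef_rot: [-0.132, -3.139, -0.0]
wrist_force: [0.6, -0.3, -0.1]
opening: 0.0217
grip_force: 24.9
```

Emit:
drive_tool(
  moves=[
    {"x":0,"y":0,"z":0.01,"ax":0,"ay":0,"az":0,"claw":0.9},
    {"x":0,"y":0,"z":0.02,"ax":0,"ay":0,"az":0,"claw":0.9},
    {"x":0,"y":0,"z":0.025,"ax":0,"ay":0,"az":0,"claw":0.9},
    {"x":0,"y":0,"z":0.025,"ax":0,"ay":0,"az":0,"claw":0.9},
    {"x":0,"y":0,"z":0.025,"ax":0,"ay":0,"az":0,"claw":0.9},
  ],
)

```text
time: 11.17
eef_pos: [0.4799, -0.2812, 0.0296]
eef_rot: [-0.132, -3.139, -0.0]
wrist_force: [0.2, -0.7, 0.2]
opening: 0.0219
grip_force: 24.9
```

Emit:
drive_tool(
  moves=[
    {"x":0,"y":0,"z":0.008,"ax":0,"ay":0,"az":0,"claw":0.9},
    {"x":0,"y":0,"z":0.016,"ax":0,"ay":0,"az":0,"claw":0.9},
    {"x":0,"y":0,"z":0.02,"ax":0,"ay":0,"az":0,"claw":0.9},
    {"x":0,"y":0,"z":0.02,"ax":0,"ay":0,"az":0,"claw":0.9},
    {"x":0,"y":0,"z":0.02,"ax":0,"ay":0,"az":0,"claw":0.9},
  ],
)

```text
time: 11.58
eef_pos: [0.4799, -0.2812, 0.0272]
eef_rot: [-0.132, -3.139, -0.0]
wrist_force: [-0.5, 0.8, -0.5]
opening: 0.022
grip_force: 24.9
```

Emit:
drive_tool(
  moves=[
    {"x":0,"y":0,"z":0.008,"ax":0,"ay":0,"az":0,"claw":0.9},
    {"x":0,"y":0,"z":0.016,"ax":0,"ay":0,"az":0,"claw":0.9},
    {"x":0,"y":0,"z":0.016,"ax":0,"ay":0,"az":0,"claw":0.9},
    {"x":0,"y":0,"z":0.016,"ax":0,"ay":0,"az":0,"claw":0.9},
    {"x":0,"y":0,"z":0.016,"ax":0,"ay":0,"az":0,"claw":0.9},
  ],
)

```text
time: 12.0
eef_pos: [0.48, -0.2812, 0.0255]
eef_rot: [0.132, 3.139, -0.0]
wrist_force: [-0.5, 0.1, 3.4]
opening: 0.0219
grip_force: 25.3
```

Contact. Release and rise.

Emit:
drive_tool(
  moves=[
    {"x":0,"y":0,"z":-0.005,"ax":0,"ay":0,"az":0,"claw":0.7},
    {"x":0,"y":0,"z":-0.01,"ax":0,"ay":0,"az":0,"claw":0.6},
    {"x":0,"y":0,"z":-0.01,"ax":0,"ay":0,"az":0,"claw":0.45},
    {"x":0,"y":0,"z":-0.01,"ax":0,"ay":0,"az":0,"claw":0.45},
    {"x":0,"y":0,"z":-0.01,"ax":0,"ay":0,"az":0,"claw":0.45},
  ],
)

```text
time: 12.42
eef_pos: [0.4799, -0.2812, 0.0265]
eef_rot: [-0.132, -3.139, -0.0]
wrist_force: [-0.2, -0.5, -0.1]
opening: 0.047
grip_force: 0.0
```

Emit:
drive_tool(
  moves=[
    {"x":0,"y":0,"z":-0.1,"ax":0,"ay":0,"az":0,"claw":0.45},
    {"x":0,"y":0,"z":-0.3,"ax":0,"ay":0,"az":0,"claw":0.45},
    {"x":0,"y":0,"z":-0.6,"ax":0,"ay":0,"az":0,"claw":0.45},
    {"x":0,"y":0,"z":-0.9,"ax":0,"ay":0,"az":0,"claw":0.3},
    {"x":0,"y":0,"z":-1,"ax":0,"ay":0,"az":0,"claw":0.1},
  ],
)

```text
time: 12.83
eef_pos: [0.4812, -0.2819, 0.1531]
eef_rot: [0.131, 3.133, -0.005]
wrist_force: [0.7, 0.4, 1.7]
opening: 0.0693
grip_force: 0.0
```

Run:
```python
from h import *
o=ctrl.get_obs();print(o['eef_pos'],o['time'],o['opening'],o['joint_positions'])
i=ctrl.camera_info('wrist');w=save('wrist','w7.png');red(w,i,.039);cut('cap',.024,i)
for x in ctrl.cut_out('wrist','tray')[:1]:
    m=np.array(x['pixels']).astype(np.uint8);ys,xs=np.nonzero(m);P=np.array([hit('wrist',(a,b),.018,i)[:2] for a,b in zip(xs[::5],ys[::5])]).astype(np.float32)
    print(cv2.minAreaRect(P))
```

```text
[ 0.4812 -0.2819  0.1531] 12.8333 0.06932264099095198 [-0.5299  0.0827  0.0203  1.5015  0.     -0.4462]
red [301 202   8  28 195] [304.7231 215.359 ] [ 0.4743 -0.2944  0.039 ]
red [341 202   8  27 186] [343.9946 215.2957] [ 0.4766 -0.2664  0.039 ]
cap 0.8 (324.60367926414716, 209.07178564287142) (284, 170, 81, 79) [ 0.475  -0.2801  0.024 ]
((0.47551730275154114, -0.2813177704811096), (0.13131482899188995, 0.15078133344650269), 4.884596347808838)
```

Cap lies flat and central in the tray. Now back above the lamp, turning to line up with its tilt axis (97.6°).

Emit:
drive_tool(
  moves=[
    {"x":0,"y":0,"z":-0.3,"ax":0,"ay":0,"az":0,"claw":0.1},
    {"x":0,"y":0,"z":-0.6,"ax":0,"ay":0,"az":0,"claw":0.1},
    {"x":-0.05,"y":0.1,"z":-0.9,"ax":0,"ay":0,"az":0,"claw":0.1},
    {"x":-0.1,"y":0.35,"z":-1,"ax":0,"ay":0,"az":0,"claw":0.1},
    {"x":-0.1,"y":0.6,"z":-1,"ax":0,"ay":0,"az":0,"claw":0.1},
  ],
)

```text
time: 13.4
eef_pos: [0.499, -0.2106, 0.2686]
eef_rot: [0.135, 3.136, -0.002]
wrist_force: [1.2, 0.3, -0.2]
opening: 0.0767
grip_force: 0.0
```

Emit:
drive_tool(
  moves=[
    {"x":-0.05,"y":0.2,"z":-0.2,"ax":0,"ay":0,"az":-0.05,"claw":0.1},
    {"x":-0.1,"y":0.4,"z":-0.4,"ax":0,"ay":0,"az":-0.1,"claw":0.1},
    {"x":-0.15,"y":0.65,"z":-0.5,"ax":0,"ay":0,"az":-0.138,"claw":0.1},
    {"x":-0.2,"y":0.95,"z":-0.5,"ax":0,"ay":0,"az":-0.138,"claw":0.1},
    {"x":-0.2,"y":1,"z":-0.5,"ax":0,"ay":0,"az":-0.138,"claw":0.1},
  ],
)

```text
time: 13.82
eef_pos: [0.5329, -0.089, 0.3258]
eef_rot: [0.213, -3.134, -0.002]
wrist_force: [-0.1, -0.0, 0.3]
opening: 0.0769
grip_force: 0.0
```

```bash
cat >> h.py <<'E'
PIV=np.array([.547,.0255,.19])
def pose(yaw,t,lean,r=.063,off=.025,piv=PIV):
    "TCP pos, rot: fingers across tilt axis, leaning with the head; yaw,t,lean rad"
    f=np.array([np.cos(yaw),np.sin(yaw),0]);z=np.array([0,0,1.])
    P=piv+r*(np.sin(t)*f+np.cos(t)*z)
    zt=-(np.sin(lean)*f+np.cos(lean)*z);yt=np.cross(z,f);xt=np.cross(yt,zt)
    return P+off*zt,np.stack([xt,yt,zt],1)
def rows(targets,o=None):
    o=o or ctrl.get_obs();p0=o['eef_pos'];R0=R.from_rotvec(o['eef_rot']).as_matrix()
    for p,Rm in targets: print('xyz',np.round(R0.T@(p-p0)/.12,3),'rot',np.round(R.from_matrix(R0.T@Rm).as_rotvec()/(np.pi/2),3),'|',np.round(p,3))
E
python3 - <<'E'
from h import *
o=ctrl.get_obs();print(o['eef_pos'],o['time'],o['opening'],o['joint_positions'])
y=np.radians(7.6);p,Rm=pose(y,0,0)
rows([(p+[0,0,.1],Rm),(p,Rm)])
E
```

```text
[ 0.5329 -0.089   0.3258] 13.8167 0.07685521381695729 [-0.1661  0.1244  0.4048  1.8521  0.0012 -0.3021]
xyz [-0.246  0.929 -0.017] rot [ 0.001 -0.     0.002] | [0.547 0.026 0.328]
xyz [-0.246  0.928  0.816] rot [ 0.001 -0.     0.002] | [0.547 0.026 0.228]
```

Emit:
drive_tool(
  moves=[
    {"x":-0.08,"y":0.3,"z":0,"ax":0,"ay":0,"az":0,"claw":0.1},
    {"x":-0.16,"y":0.6,"z":0,"ax":0,"ay":0,"az":0,"claw":0.1},
    {"x":-0.246,"y":0.9,"z":0,"ax":0,"ay":0,"az":0,"claw":0.1},
    {"x":-0.246,"y":0.93,"z":0,"ax":0,"ay":0,"az":0,"claw":0.1},
    {"x":-0.246,"y":0.93,"z":0,"ax":0,"ay":0,"az":0,"claw":0.1},
  ],
)

```text
time: 14.23
eef_pos: [0.5462, 0.0234, 0.3249]
eef_rot: [0.213, -3.132, -0.0]
wrist_force: [0.1, -0.5, 0.2]
opening: 0.0768
grip_force: 0.0
```

Run:
```python
from h import *
o=ctrl.get_obs();print(o['eef_pos'],o['time'],o['opening'],o['joint_positions'])
i=ctrl.camera_info('wrist');w=save('wrist','w8.png')
cut('lamp_lens',.265,i);cut('brooch_face',.03,i)
# bright white head: lateral extent
m=((w.min(2)>170)).astype(np.uint8);m[:150]=0;m[330:]=0;m[:,:230]=0;m[:,410:]=0
n,l,s,c=cv2.connectedComponentsWithStats(m);k=1+np.argmax(s[1:,4]);print(s[k],c[k])
hsv=cv2.cvtColor(w,cv2.COLOR_RGB2HSV);m=((hsv[...,0]>4)&(hsv[...,0]<16)&(hsv[...,1]>100)&(hsv[...,2]>100)).astype(np.uint8)
n,l,s,c=cv2.connectedComponentsWithStats(m)
for k in np.argsort(-s[1:,4])[:4]+1: print(s[k],c[k],hit('wrist',c[k],.036,i))
y=np.radians(7.6);p,Rm=pose(y,0,0);rows([(p,Rm)])
```

```text
[0.5462 0.0234 0.3249] 14.2333 0.07679968183364642 [ 0.0428  0.1417  0.4223  1.8541  0.0001 -0.0932]
lamp_lens 0.84 (324.0925249573898, 239.72668614560507) (278, 178, 94, 118) [0.5387 0.0233 0.265 ]
brooch_face 0.59 (422.9569399908383, 295.71278057718735) (388, 268, 79, 63) [0.6833 0.1804 0.03  ]
[ 278  208   93   87 4413] [324.7899 245.5187]
[  64   51   91  102 6131] [112.146  101.1181] [ 0.4731 -0.2558  0.036 ]
[ 502  121   63   53 2615] [532.1013 147.4589] [0.4592 0.2838 0.036 ]
[ 605  388   35   92 1168] [628.0103 439.0368] [1.0719 0.9097 0.036 ]
[128 463  31  13 204] [142.9167 469.1471] [ 1.1969 -0.278   0.036 ]
xyz [-0.013  0.038  0.816] rot [-0.    -0.001 -0.   ] | [0.547 0.026 0.228]
```

Emit:
drive_tool(
  moves=[
    {"x":-0.01,"y":0.015,"z":0.2,"ax":0,"ay":0,"az":0,"claw":0.1},
    {"x":-0.01,"y":0.015,"z":0.4,"ax":0,"ay":0,"az":0,"claw":0.1},
    {"x":-0.01,"y":0.015,"z":0.6,"ax":0,"ay":0,"az":0,"claw":0.1},
    {"x":-0.01,"y":0.015,"z":0.8,"ax":0,"ay":0,"az":0,"claw":0.1},
    {"x":-0.01,"y":0.015,"z":0.82,"ax":0,"ay":0,"az":0,"claw":0.1},
  ],
)

```text
time: 14.8
eef_pos: [0.5458, 0.022, 0.2237]
eef_rot: [0.205, -3.129, 0.0]
wrist_force: [-0.2, 0.6, -1.1]
opening: 0.077
grip_force: 0.0
```

Emit:
drive_tool(
  moves=[
    {"x":0,"y":0,"z":0,"ax":0,"ay":0,"az":0,"claw":0.5},
    {"x":0,"y":0,"z":0,"ax":0,"ay":0,"az":0,"claw":0.5},
    {"x":0,"y":0,"z":0,"ax":0,"ay":0,"az":0,"claw":0.5},
    {"x":0,"y":0,"z":0,"ax":0,"ay":0,"az":0,"claw":0.5},
    {"x":0,"y":0,"z":0,"ax":0,"ay":0,"az":0,"claw":0.5},
  ],
  force=20,
)

```text
time: 15.22
eef_pos: [0.5473, 0.024, 0.2299]
eef_rot: [-0.209, 3.134, 0.002]
wrist_force: [-3.1, 5.0, -3.7]
opening: 0.0547
grip_force: 24.1
```

Emit:
drive_tool(
  moves=[
    {"x":-0.02,"y":0,"z":0,"ax":0,"ay":0,"az":0,"claw":0.5},
    {"x":-0.04,"y":0,"z":0,"ax":0,"ay":0,"az":0,"claw":0.5},
    {"x":-0.06,"y":0,"z":0,"ax":0,"ay":0,"az":0,"claw":0.5},
    {"x":-0.08,"y":0,"z":0,"ax":0,"ay":0,"az":0,"claw":0.5},
    {"x":-0.08,"y":0,"z":0,"ax":0,"ay":0,"az":0,"claw":0.5},
  ],
)

```text
time: 15.63
eef_pos: [0.5565, 0.0254, 0.2295]
eef_rot: [0.209, -3.134, -0.002]
wrist_force: [-4.2, 5.6, -4.4]
opening: 0.0544
grip_force: 23.3
```

The head tilts forward (+x) with only about 4 N. Next: tilt and swivel along the arc.

```bash
cat > arc.py <<'E'
from h import *
import sys
t0,t1,y0,y1,l0,l1=map(float,sys.argv[1:7]);n=5
r=np.radians
o=ctrl.get_obs();print(o['eef_pos'],o['time'],o['grip_force'],o['wrist_force'])
rows([pose(r(y0+(y1-y0)*k/n),t0+(t1-t0)*k/n,r(l0+(l1-l0)*k/n)) for k in range(1,n+1)],o)
E
python3 arc.py .15 .75 7.6 20 0 12
```

```text
[0.5565 0.0254 0.2295] 15.6333 23.293707207776606 [-4.2221  5.6165 -4.3982]
xyz [-0.052  0.017  0.031] rot [ 0.002  0.026 -0.027] | [0.563 0.028 0.226]
xyz [-0.103  0.027  0.051] rot [ 0.003  0.053 -0.055] | [0.568 0.03  0.223]
xyz [-0.15   0.041  0.078] rot [ 0.006  0.08  -0.082] | [0.574 0.033 0.22 ]
xyz [-0.192  0.058  0.11 ] rot [ 0.01   0.106 -0.109] | [0.578 0.035 0.216]
xyz [-0.229  0.078  0.149] rot [ 0.015  0.133 -0.137] | [0.582 0.038 0.212]
```

Emit:
drive_tool(
  moves=[
    {"x":-0.052,"y":0.017,"z":0.025,"ax":0.002,"ay":0.026,"az":-0.027,"claw":0.5},
    {"x":-0.103,"y":0.027,"z":0.045,"ax":0.003,"ay":0.053,"az":-0.055,"claw":0.5},
    {"x":-0.15,"y":0.041,"z":0.072,"ax":0.006,"ay":0.08,"az":-0.082,"claw":0.5},
    {"x":-0.192,"y":0.058,"z":0.105,"ax":0.01,"ay":0.106,"az":-0.109,"claw":0.5},
    {"x":-0.229,"y":0.078,"z":0.145,"ax":0.015,"ay":0.133,"az":-0.137,"claw":0.5},
  ],
)

```text
time: 16.05
eef_pos: [0.5835, 0.0371, 0.2139]
eef_rot: [0.511, -2.892, 0.056]
wrist_force: [-1.6, -1.6, 7.6]
opening: 0.0545
grip_force: 30.5
```

```bash
python3 arc.py .75 1.3 20 32 12 22
```

```text
[0.5835 0.0371 0.2139] 16.05 30.48171065354836 [-1.594  -1.6191  7.5787]
xyz [-0.039  0.028  0.052] rot [ 0.005  0.023 -0.026] | [0.586 0.041 0.207]
xyz [-0.075  0.045  0.089] rot [ 0.012  0.045 -0.052] | [0.588 0.044 0.202]
xyz [-0.106  0.063  0.131] rot [ 0.019  0.067 -0.077] | [0.59  0.047 0.196]
xyz [-0.13   0.083  0.177] rot [ 0.028  0.089 -0.102] | [0.59 0.05 0.19]
xyz [-0.149  0.102  0.226] rot [ 0.038  0.111 -0.128] | [0.591 0.053 0.184]
```

Emit:
drive_tool(
  moves=[
    {"x":-0.039,"y":0.025,"z":0.04,"ax":0.005,"ay":0.023,"az":-0.026,"claw":0.5},
    {"x":-0.075,"y":0.045,"z":0.085,"ax":0.012,"ay":0.045,"az":-0.052,"claw":0.5},
    {"x":-0.106,"y":0.063,"z":0.131,"ax":0.019,"ay":0.067,"az":-0.077,"claw":0.5},
    {"x":-0.13,"y":0.083,"z":0.177,"ax":0.028,"ay":0.089,"az":-0.102,"claw":0.5},
    {"x":-0.149,"y":0.102,"z":0.226,"ax":0.038,"ay":0.111,"az":-0.128,"claw":0.5},
  ],
)

```text
time: 16.47
eef_pos: [0.5918, 0.0528, 0.1834]
eef_rot: [0.766, -2.665, 0.151]
wrist_force: [5.5, -0.1, 7.5]
opening: 0.0546
grip_force: 31.0
```

```bash
python3 arc.py 1.3 1.75 32 40 22 27
```

```text
[0.5918 0.0528 0.1834] 16.4667 31.03042537928559 [ 5.465  -0.132   7.5174]
xyz [-0.014  0.017  0.04 ] rot [ 0.005  0.013 -0.016] | [0.59  0.054 0.178]
xyz [-0.033  0.03   0.081] rot [ 0.012  0.024 -0.032] | [0.59  0.056 0.173]
xyz [-0.048  0.042  0.124] rot [ 0.019  0.035 -0.049] | [0.589 0.057 0.167]
xyz [-0.059  0.053  0.169] rot [ 0.027  0.047 -0.065] | [0.588 0.058 0.162]
xyz [-0.065  0.064  0.215] rot [ 0.035  0.058 -0.081] | [0.586 0.058 0.156]
```

Emit:
drive_tool(
  moves=[
    {"x":-0.014,"y":0.017,"z":0.04,"ax":0.005,"ay":0.013,"az":-0.016,"claw":0.5},
    {"x":-0.033,"y":0.03,"z":0.081,"ax":0.012,"ay":0.024,"az":-0.032,"claw":0.5},
    {"x":-0.048,"y":0.042,"z":0.124,"ax":0.019,"ay":0.035,"az":-0.049,"claw":0.5},
    {"x":-0.059,"y":0.053,"z":0.169,"ax":0.027,"ay":0.047,"az":-0.065,"claw":0.5},
    {"x":-0.065,"y":0.064,"z":0.215,"ax":0.035,"ay":0.058,"az":-0.081,"claw":0.5},
  ],
)

```text
time: 16.88
eef_pos: [0.586, 0.0584, 0.1559]
eef_rot: [0.921, -2.528, 0.221]
wrist_force: [7.7, 1.2, 6.3]
opening: 0.0549
grip_force: 32.2
```

```bash
python3 arc.py 1.75 2.157 40 46.1 27 30
```

```text
[0.586  0.0584 0.1559] 16.8833 32.16644483618438 [7.6769 1.226  6.2651]
xyz [-0.003  0.008  0.039] rot [ 0.006  0.007 -0.012] | [0.584 0.058 0.152]
xyz [-0.008  0.016  0.081] rot [ 0.012  0.014 -0.024] | [0.582 0.058 0.147]
xyz [-0.009  0.023  0.123] rot [ 0.019  0.02  -0.036] | [0.58  0.057 0.142]
xyz [-0.007  0.029  0.166] rot [ 0.025  0.027 -0.048] | [0.577 0.056 0.138]
xyz [-0.001  0.034  0.209] rot [ 0.032  0.034 -0.059] | [0.575 0.054 0.133]
```

Emit:
drive_tool(
  moves=[
    {"x":-0.003,"y":0.008,"z":0.039,"ax":0.006,"ay":0.007,"az":-0.012,"claw":0.5},
    {"x":-0.008,"y":0.016,"z":0.081,"ax":0.012,"ay":0.014,"az":-0.024,"claw":0.5},
    {"x":-0.009,"y":0.023,"z":0.123,"ax":0.019,"ay":0.02,"az":-0.036,"claw":0.5},
    {"x":-0.007,"y":0.029,"z":0.166,"ax":0.025,"ay":0.027,"az":-0.048,"claw":0.5},
    {"x":-0.001,"y":0.034,"z":0.209,"ax":0.032,"ay":0.034,"az":-0.059,"claw":0.5},
  ],
)

```text
time: 17.3
eef_pos: [0.5749, 0.0547, 0.1331]
eef_rot: [1.035, -2.436, 0.277]
wrist_force: [11.1, 2.6, 2.4]
opening: 0.0547
grip_force: 32.8
```

Run:
```python
from h import *
o=ctrl.get_obs();print(o['eef_pos'],o['joint_positions'],o['wrist_force'])
i=ctrl.camera_info('wrist');a=save('wrist','w9.png');print(np.linalg.inv(i['view'])[:3,3])
c=save('scene','s9.png');b=save('side','d9.png')
q=cv2.resize(b[180:320,220:400],(400,311));e=cv2.resize(c[150:370,260:440],(400,489))
L=np.vstack([cv2.resize(a,(400,300)),np.zeros((289,400,3),np.uint8)]);Rr=np.vstack([q,cv2.resize(c[180:370,280:400],(176,278)),][:1])
cv2.imwrite('pics/c9.png',np.hstack([cv2.resize(a,(400,311)),q])[:,:,::-1])
```

```text
[0.5749 0.0547 0.1331] [ 0.2292  0.5925  0.5257  1.9549 -0.275  -0.5113] [11.0559  2.5598  2.4013]
[0.5769 0.056  0.2956]
```

Release, back out along the tool, and look.

Emit:
drive_tool(
  moves=[
    {"x":0,"y":0,"z":0,"ax":0,"ay":0,"az":0,"claw":0.3},
    {"x":0,"y":0,"z":0,"ax":0,"ay":0,"az":0,"claw":0.1},
    {"x":0,"y":0,"z":0,"ax":0,"ay":0,"az":0,"claw":0.1},
    {"x":0,"y":0,"z":-0.2,"ax":0,"ay":0,"az":0,"claw":0.1},
    {"x":0,"y":0,"z":-0.5,"ax":0,"ay":0,"az":0,"claw":0.1},
  ],
)

```text
time: 17.87
eef_pos: [0.592, 0.075, 0.1817]
eef_rot: [1.03, -2.425, 0.271]
wrist_force: [1.6, 1.0, -0.1]
opening: 0.0771
grip_force: 0.0
```

Emit:
drive_tool(
  moves=[
    {"x":0,"y":0,"z":-0.3,"ax":0,"ay":-0.07,"az":0,"claw":0.1},
    {"x":0,"y":0,"z":-0.6,"ax":0,"ay":-0.14,"az":0,"claw":0.1},
    {"x":0,"y":0,"z":-0.9,"ax":0,"ay":-0.21,"az":0,"claw":0.1},
    {"x":0.2,"y":0,"z":-1,"ax":0,"ay":-0.28,"az":0,"claw":0.1},
    {"x":0.4,"y":0,"z":-1,"ax":0,"ay":-0.33,"az":0,"claw":0.1},
  ],
)

```text
time: 18.28
eef_pos: [0.6093, 0.0904, 0.313]
eef_rot: [1.229, -2.888, -0.001]
wrist_force: [0.8, -1.2, 1.2]
opening: 0.0771
grip_force: 0.0
```

Run:
```python
from h import *
o=ctrl.get_obs();print(o['eef_pos'],o['time'],R.from_rotvec(o['eef_rot']).as_matrix()[:,2])
i=ctrl.camera_info('wrist');a=save('wrist','w10.png');print(np.linalg.inv(i['view'])[:3])
import pickle;pickle.dump((i,ctrl.camera_info('side'),ctrl.camera_info('scene')),open('i10.pkl','wb'))
b=save('side','d10.png');c=save('scene','s10.png')
q=cv2.resize(b[190:330,240:380],(300,300),interpolation=2);e=cv2.resize(c[190:370,280:400],(200,300),interpolation=2)
q=np.hstack([q,e,np.zeros((300,300,3),np.uint8)])[:, :800]
top=np.zeros((300,800,3),np.uint8);top[:,:400]=cv2.resize(a,(400,300));top[:,400:]=cv2.resize(a[60:360,200:600],(400,300))
cv2.imwrite('pics/c10.png',np.vstack([top,q])[:,:,::-1])
```

```text
[0.6093 0.0904 0.313 ] 18.2833 [-0.0028 -0.0003 -1.    ]
[[-0.7214  0.6589  0.2131  0.5548]
 [ 0.6925  0.6851  0.226   0.0328]
 [ 0.0029  0.3106 -0.9505  0.4546]]
```

View pics/c10.png

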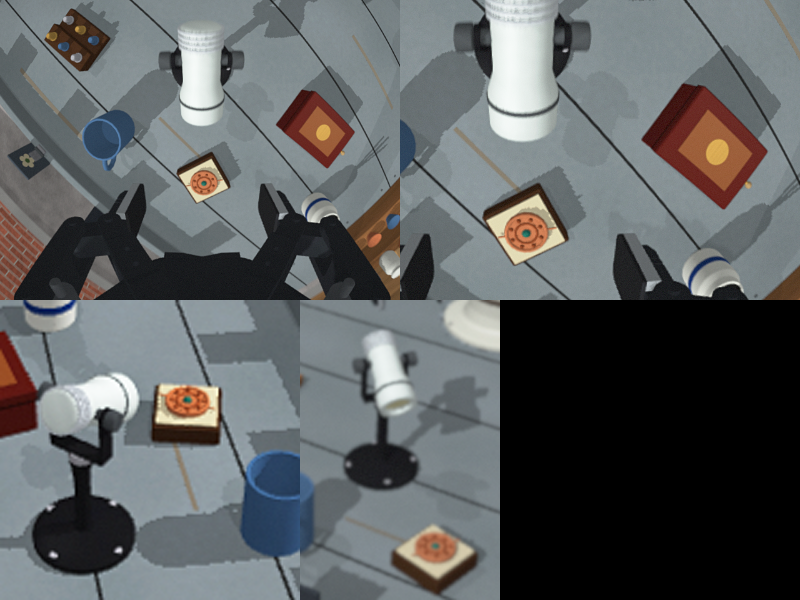

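The wrist view shows the knobs at (267,97) and (377,97), the bezel front at (323,198) and the brooch at (326,293), so the swivel is aimed well. I'll fit a head silhouette for the tilt.

```bash
cat > fit.py <<'E'
from h import *
import pickle,sys
from scipy.optimize import minimize
def proj(c,i,P):
    V=np.array(i['view']);K=np.array(i['mtx']);p=P@V[:3,:3].T+V[:3,3]
    if c=='wrist':
        h=np.hypot(p[:,0],p[:,1]);s=np.arctan2(h,p[:,2])/h
    else: s=1/p[:,2]
    return np.stack([K[0,0]*p[:,0]*s+K[0,2],K[1,1]*p[:,1]*s+K[1,2]],1)
SC=4
def sil(c,i,yaw,t,dx,dy,box,piv=PIV):
    f=np.array([np.cos(yaw),np.sin(yaw),0]);z=np.array([0,0,1.])
    a=np.sin(t)*f+np.cos(t)*z;n=np.cross(z,f);b=np.cross(a,n);th=np.linspace(0,2*np.pi,48)[:,None]
    x0,y0,x1,y1=box;m=np.zeros(((y1-y0)*SC,(x1-x0)*SC),np.uint8)
    for r,s0,s1 in [(.022,-.02,.046),(.0275,.046,.075),(.0245,-.042,-.012)]:
        P=np.vstack([piv+s*a+r*(np.cos(th)*n+np.sin(th)*b) for s in (s0,s1)])
        h=cv2.convexHull(((proj(c,i,P)+[dx-x0+.5,dy-y0+.5])*SC).astype(np.int32));cv2.fillConvexPoly(m,h,1)
    return m
def fit(c,i,im,box):
    x0,y0,x1,y1=box;w=im[y0:y1,x0:x1].astype(int)
    g=((w.min(2)>125)&(np.ptp(w,axis=2)<30)&(w[...,2]-w[...,0]<14)).astype(np.uint8)
    n,l,s,_=cv2.connectedComponentsWithStats(cv2.morphologyEx(g,cv2.MORPH_CLOSE,np.ones((5,5))));k=1+np.argmax(s[1:,4])
    M=cv2.resize((l==k).astype(np.uint8),None,fx=SC,fy=SC,interpolation=0);best=None
    def J(q):
        m=sil(c,i,*q,box);return 1-(m&M).sum()/max((m|M).sum(),1)
    for t0 in (1.95,2.15,2.3):
        x=np.array([.8,t0,0,0]);S=np.vstack([x]+[x+d for d in np.diag([.1,.15,5,5])])
        r=minimize(J,x,method='Nelder-Mead',options=dict(initial_simplex=S,xatol=1e-3,fatol=1e-5,maxiter=300))
        if best is None or r.fun<best.fun: best=r
    print(c,'yaw,t,dx,dy',best.x,'1-IoU',round(best.fun,3),s[k]);return best.x
E
cat > run.py <<'E'
from fit import *
w,d,s=[cv2.imread(f'pics/{n}{sys.argv[1]}.png')[:,:,::-1] for n in 'wds']
iw,iside,isc=pickle.load(open('i10.pkl','rb'))
fit('wrist',iw,w,(250,15,395,215));fit('side',iside,d,(250,210,320,270));fit('scene',isc,s,(305,195,365,265))
hsv=cv2.cvtColor(w,cv2.COLOR_RGB2HSV);m=((hsv[...,0]>4)&(hsv[...,0]<16)&(hsv[...,1]>100)&(hsv[...,2]>100)).astype(np.uint8);m[:250]=0;m[330:]=0;m[:,:280]=0;m[:,370:]=0
x,y,a,b=cv2.boundingRect(m);print('brooch px',(x,y,a,b));c=(x+a/2,y+b/2);print(hit('wrist',c,.036,iw))
for u in [(267,97),(377,97)]:print('knob',hit('wrist',u,.19,iw))
E
python3 run.py 10
```

```text
wrist yaw,t,dx,dy [ 0.8105  1.0406 -1.6119  2.4918] 1-IoU 0.438 [    0     0   145   200 21876]
side yaw,t,dx,dy [0.8322 2.0614 0.0844 0.0006] 1-IoU 0.137 [  7  14  48  29 900]
scene yaw,t,dx,dy [ 0.8636  2.0905 -0.1863  0.9132] 1-IoU 0.136 [   8   13   43   57 1178]
brooch px (290, 272, 66, 52)
[0.712  0.1982 0.036 ]
knob [ 0.5745 -0.0024  0.19  ]
knob [0.5188 0.0511 0.19  ]
```

```bash
sed -i 's/def fit(c,i,im,box):/def fit(c,i,im,box,th=125):/; s/w.min(2)>125/w.min(2)>th/' fit.py
sed -i "s/(250,15,395,215))/(250,15,395,215),195)/" run.py
cat >> run.py <<'E'
# brooch: least-squares of orange-disc ellipse in each camera
for c,i,im,box in [('wrist',iw,w,(290,262,365,325)),('side',iside,d,(305,225,345,252)),('scene',isc,s,(335,322,385,355))]:
    x0,y0,x1,y1=box;q=im[y0:y1,x0:x1].astype(int);g=((q[...,0]-q[...,2]>45)&(q[...,0]>120)).astype(np.uint8)
    g=cv2.morphologyEx(g,cv2.MORPH_CLOSE,np.ones((5,5)) if c=='wrist' else np.ones((3,3)));g=cv2.morphologyEx(g,cv2.MORPH_OPEN,np.ones((5,5)) )
    cn=max(cv2.findContours(g,0,1)[0],key=cv2.contourArea);e=cv2.fitEllipse(cn);u=(e[0][0]+x0,e[0][1]+y0);p=hit(c,u,.036,i)
    v=p-PIV;print(c,'brooch',u,e[1],p,'yaw',np.arctan2(v[1],v[0]),'t',np.pi/2+np.arctan2(.154,np.hypot(*v[:2])))
E
python3 run.py 10
```

```text
wrist yaw,t,dx,dy [ 0.8968  2.5133 -8.5431 22.0702] 1-IoU 0.298 [  37   36   57  150 6883]
side yaw,t,dx,dy [0.8322 2.0614 0.0844 0.0006] 1-IoU 0.137 [  7  14  48  29 900]
scene yaw,t,dx,dy [ 0.8636  2.0905 -0.1863  0.9132] 1-IoU 0.136 [   8   13   43   57 1178]
brooch px (290, 272, 66, 52)
[0.712  0.1982 0.036 ]
knob [ 0.5745 -0.0024  0.19  ]
knob [0.5188 0.0511 0.19  ]
wrist brooch (325.2935600280762, 290.7152862548828) (49.00067138671875, 57.64109802246094) [0.7026 0.1926 0.036 ] yaw 0.8209138681835155 t 2.1641007658313995
side brooch (325.434720993042, 238.36573600769043) (18.231096267700195, 30.014131546020508) [0.6973 0.1879 0.036 ] yaw 0.8241533378323629 t 2.17878457329842
scene brooch (360.30833435058594, 338.0376663208008) (18.692106246948242, 26.111902236938477) [0.7074 0.1956 0.036 ] yaw 0.8146916231382481 t 2.153329895852129
```

```bash
sed -i 's/def fit(c,i,im,box,th=125):/def fit(c,i,im,box,th=125,net=None):/; s/^    M=cv2.resize/    if net is not None: l=net[y0:y1,x0:x1].astype(int);k=1\n    M=cv2.resize/' fit.py
cat > run2.py <<'E'
from fit import *
w,d,s=[cv2.imread(f'pics/{n}{sys.argv[1]}.png')[:,:,::-1] for n in 'wds']
I=pickle.load(open(f'i{sys.argv[1]}.pkl','rb'))
for c,i,im,b in zip(['wrist','side','scene'],I,[w,d,s],[(230,5,420,230),(250,210,320,270),(305,195,365,265)]):
    r=ctrl.cut_out(c,'lamp_lens')
    if not r: print(c,'none');continue
    m=np.array(r[0]['pixels']);print(r[0]['p'],m.sum(),cv2.boundingRect(m.astype(np.uint8)))
    q=fit(c,i,im,b,net=m)
    # aim check: axis hit with z=.036
    a=np.array([np.sin(q[1])*np.cos(q[0]),np.sin(q[1])*np.sin(q[0]),np.cos(q[1])]);print('axis hits',PIV+a*(.036-.19)/a[2])
E
python3 run2.py 10
```

```text
0.64 11150 (280, 34, 85, 169)
wrist yaw,t,dx,dy [ 0.8235  2.1603 -1.0003  3.6863] 1-IoU 0.058 [    0     0   190   225 31909]
axis hits [0.7035 0.1944 0.036 ]
0.82 862 (258, 225, 47, 29)
side yaw,t,dx,dy [0.8577 2.0641 0.5618 0.4482] 1-IoU 0.141 [3 0 1 3 3]
axis hits [0.7344 0.2421 0.036 ]
0.92 949 (319, 210, 30, 49)
scene yaw,t,dx,dy [0.7047 1.7943 0.4647 1.7056] 1-IoU 0.076 [5 0 3 2 6]
axis hits [1.0631 0.4644 0.036 ]
```

The overhead fit puts the axis at (0.7035, 0.194) against a brooch at (0.7026, 0.193). Tilt is weakly observable from above, so I'll cross-check from a lateral viewpoint.

Emit:
drive_tool(
  moves=[
    {"x":0,"y":-0.2,"z":0,"ax":-0.075,"ay":0,"az":0,"claw":0.1},
    {"x":0,"y":-0.4,"z":0,"ax":-0.15,"ay":0,"az":0,"claw":0.1},
    {"x":0,"y":-0.6,"z":0.1,"ax":-0.225,"ay":0,"az":0,"claw":0.1},
    {"x":0,"y":-0.8,"z":0.25,"ax":-0.3,"ay":0,"az":0,"claw":0.1},
    {"x":0,"y":-0.95,"z":0.4,"ax":-0.375,"ay":0,"az":0,"claw":0.1},
  ],
)

```text
time: 19.0
eef_pos: [0.6579, 0.0193, 0.248]
eef_rot: [1.131, -2.679, -0.608]
wrist_force: [0.6, 0.0, 2.1]
opening: 0.0767
grip_force: 0.0
```

Emit:
drive_tool(
  moves=[
    {"x":0,"y":0,"z":0,"ax":-0.07,"ay":0,"az":0,"claw":0.1},
    {"x":0,"y":0,"z":0,"ax":-0.1,"ay":0,"az":0,"claw":0.1},
    {"x":0,"y":0,"z":0,"ax":-0.1,"ay":0,"az":0,"claw":0.1},
    {"x":0,"y":0,"z":0,"ax":-0.1,"ay":0,"az":0,"claw":0.1},
    {"x":0,"y":0,"z":0,"ax":-0.1,"ay":0,"az":0,"claw":0.1},
  ],
)

```text
time: 19.42
eef_pos: [0.6668, 0.0321, 0.2183]
eef_rot: [1.105, -2.657, -0.749]
wrist_force: [1.0, 0.5, 0.7]
opening: 0.0769
grip_force: 0.0
```

```bash
cat > run3.py <<'E'
from fit import *
import fit as F
tag=sys.argv[1];o=ctrl.get_obs();print(o['eef_pos'],o['time'],o['wrist_force'])
i=ctrl.camera_info('wrist');w=save('wrist',f'w{tag}.png');pickle.dump(i,open(f'w{tag}.pkl','wb'))
C=np.linalg.inv(i['view']);print('cam',C[:3,3])
r=ctrl.cut_out('wrist','lamp_lens');m=np.array(r[0]['pixels']);b=cv2.boundingRect(m.astype(np.uint8));print(r[0]['p'],m.sum(),b)
q=fit('wrist',i,w,(max(b[0]-15,0),max(b[1]-15,0),min(b[0]+b[2]+15,640),min(b[1]+b[3]+15,480)),net=m)
a=np.array([np.sin(q[1])*np.cos(q[0]),np.sin(q[1])*np.sin(q[0]),np.cos(q[1])]);print('axis hits',PIV+a*(.036-.19)/a[2])
h=w.astype(int);g=((h[...,0]-h[...,2]>45)&(h[...,0]>120)).astype(np.uint8)
bb=ctrl.cut_out('wrist','brooch_face')
if bb:
    mm=np.array(bb[0]['pixels']).astype(np.uint8);g&=mm;g=cv2.morphologyEx(cv2.morphologyEx(g,3,np.ones((5,5))),2,np.ones((5,5)))
    e=cv2.fitEllipse(max(cv2.findContours(g,0,1)[0],key=cv2.contourArea));p=hit('wrist',e[0],.036,i);print('brooch',e[0],e[1],p)
    u=np.array(e[0])-q[2:];p2=hit('wrist',u,.036,i);print('brooch shifted by fit offset',p2);
E
python3 run3.py 11
```

```text
[0.6668 0.0321 0.2183] 19.4167 [0.979  0.4579 0.6998]
cam [ 0.6584 -0.079   0.337 ]
0.65 16925 (341, 12, 151, 212)
wrist yaw,t,dx,dy [ 0.8542  2.0842 -2.7947  0.6675] 1-IoU 0.059 [  0   0  27  40 669]
axis hits [0.7264 0.2315 0.036 ]
brooch (302.0020446777344, 313.4228210449219) (54.67711639404297, 72.69371795654297) [0.7042 0.187  0.036 ]
brooch shifted by fit offset [0.7019 0.1895 0.036 ]
```

```bash
cat > prof.py <<'E'
from fit import *
tag=sys.argv[1];i=pickle.load(open(f'w{tag}.pkl','rb'))
r=ctrl.cut_out('wrist','lamp_lens');m=np.array(r[0]['pixels']).astype(np.uint8);np.save(f'm{tag}.npy',m)
b=cv2.boundingRect(m);box=(b[0]-15,max(b[1]-15,0),b[0]+b[2]+15,b[1]+b[3]+15);x0,y0,x1,y1=box
M=cv2.resize(m[y0:y1,x0:x1],None,fx=SC,fy=SC,interpolation=0)
def ang(k):
    y,x=np.nonzero(k);c=np.cov(x,y);v=np.linalg.eigh(c)[1][:,1];return np.degrees(np.arctan2(v[1],v[0]))%180
print('mask angle',ang(M))
for yaw in (.79,.82,.85):
  for t in (2.0,2.05,2.1,2.15,2.2):
    J=lambda q:1-((k:=sil('wrist',i,yaw,t,*q,box))&M).sum()/(k|M).sum()
    s=minimize(J,[0,0],method='Nelder-Mead',options=dict(initial_simplex=[[-3,0],[3,0],[0,5]],xatol=.05,fatol=1e-5))
    print(yaw,t,np.round(s.fun,4),s.x,'angle',round(ang(sil('wrist',i,yaw,t,*s.x,box)),2))
E
python3 prof.py 11
```

```text
mask angle 112.49616063745069
0.79 2.0 0.0771 [-2.2333 -2.2771] angle 111.03
0.79 2.05 0.0674 [-1.6327 -1.6865] angle 113.22
0.79 2.1 0.0949 [-0.3204  0.5716] angle 115.58
0.79 2.15 0.129 [0.2973 2.7927] angle 117.95
0.79 2.2 0.1655 [1.0067 4.1176] angle 120.44
0.82 2.0 0.0926 [-2.6624 -2.3395] angle 109.91
0.82 2.05 0.0618 [-2.3194 -1.1179] angle 112.2
0.82 2.1 0.0785 [-1.3042  0.9961] angle 114.52
0.82 2.15 0.1118 [-0.5884  2.5895] angle 116.95
0.82 2.2 0.1502 [0.1438 4.2336] angle 119.46
0.85 2.0 0.1093 [-3.5698 -1.7603] angle 108.78
0.85 2.05 0.0708 [-3.0167 -0.0155] angle 111.12
0.85 2.1 0.0644 [-2.5709  1.3458] angle 113.47
0.85 2.15 0.0962 [-1.4608  2.9264] angle 115.95
0.85 2.2 0.1353 [-0.7885  4.6355] angle 118.47
```

The lateral profile is sharp: with yaw 0.82, tilt is about 2.06, which also agrees with the side camera. Needed tilt is 2.165, so I'll nudge the bezel down about 6 mm with closed fingers.

```bash
cat > go.py <<'E'
from h import *
import sys
X,z,yaw=map(float,sys.argv[1:4]);o=ctrl.get_obs();print(o['eef_pos'],o['time'],o['opening'],o['wrist_force'])
_,Rm=pose(yaw,0,0);rows([(np.array([PIV[0]+X*np.cos(yaw),PIV[1]+X*np.sin(yaw),z]),Rm)],o)
E
python3 go.py .11 .3 .82;python3 go.py .07 .3 .82
```

```text
[0.667  0.0316 0.2189] 19.6167 0.0771092418570924 [-0.1374  0.5603  0.5221]
xyz [-0.192  0.947 -0.218] rot [ 0.339  0.031 -0.02 ] | [0.622 0.106 0.3  ]
[0.667  0.0316 0.2189] 19.6167 0.0771092418570924 [-0.1374  0.5603  0.5221]
xyz [ 0.14   0.941 -0.236] rot [ 0.339  0.031 -0.02 ] | [0.595 0.077 0.3  ]
```

Emit:
drive_tool(
  moves=[
    {"x":0,"y":0.05,"z":-0.3,"ax":0.04,"ay":0,"az":0,"claw":1},
    {"x":0,"y":0.2,"z":-0.4,"ax":0.11,"ay":0.01,"az":-0.01,"claw":1},
    {"x":0,"y":0.5,"z":-0.4,"ax":0.18,"ay":0.02,"az":-0.02,"claw":1},
    {"x":0,"y":0.75,"z":-0.3,"ax":0.25,"ay":0.03,"az":-0.02,"claw":1},
    {"x":0,"y":0.93,"z":-0.23,"ax":0.32,"ay":0.031,"az":-0.02,"claw":1},
  ],
)

```text
time: 20.03
eef_pos: [0.6285, 0.0707, 0.2966]
eef_rot: [1.225, -2.824, -0.231]
wrist_force: [0.1, 1.0, 0.6]
opening: 0.0158
grip_force: 0.0
```

```bash
python3 go.py .07 .21 .82
```

```text
[0.6285 0.0707 0.2966] 20.0333 0.015838148530265314 [0.069  1.0344 0.5584]
xyz [0.162 0.122 0.749] rot [ 0.101  0.006 -0.001] | [0.595 0.077 0.21 ]
```

Emit:
drive_tool(
  moves=[
    {"x":0,"y":0,"z":0,"ax":0.02,"ay":0,"az":0,"claw":1},
    {"x":0,"y":0,"z":0,"ax":0.02,"ay":0,"az":0,"claw":1},
    {"x":0,"y":0,"z":0,"ax":0.02,"ay":0,"az":0,"claw":1},
    {"x":0,"y":0,"z":0,"ax":0.02,"ay":0,"az":0,"claw":1},
    {"x":0,"y":0,"z":0,"ax":0.02,"ay":0,"az":0,"claw":1},
  ],
)

```text
time: 20.45
eef_pos: [0.629, 0.0696, 0.2929]
eef_rot: [1.226, -2.831, -0.196]
wrist_force: [0.3, 0.0, 0.3]
opening: -0.0002
grip_force: 0.0
```

```bash
python3 go.py .07 .205 .82
```

```text
[0.629  0.0696 0.2929] 20.45 -0.00019459588791362887 [0.3155 0.0388 0.347 ]
xyz [0.156 0.146 0.759] rot [ 0.087  0.003 -0.002] | [0.595 0.077 0.205]
```

Emit:
drive_tool(
  moves=[
    {"x":0.08,"y":0.08,"z":0,"ax":0.06,"ay":0,"az":0,"claw":1},
    {"x":0.156,"y":0.146,"z":0.2,"ax":0.087,"ay":0,"az":0,"claw":1},
    {"x":0.156,"y":0.146,"z":0.45,"ax":0.087,"ay":0,"az":0,"claw":1},
    {"x":0.156,"y":0.146,"z":0.7,"ax":0.087,"ay":0,"az":0,"claw":1},
    {"x":0.156,"y":0.146,"z":0.75,"ax":0.087,"ay":0,"az":0,"claw":1},
  ],
)

```text
time: 20.87
eef_pos: [0.5925, 0.0768, 0.2006]
eef_rot: [1.247, -2.88, -0.006]
wrist_force: [-0.5, 0.1, -1.4]
opening: -0.0001
grip_force: 0.0
```

```bash
python3 go.py .07 .193 .82
```

```text
[0.5925 0.0768 0.2006] 20.8667 -0.00014763571989539578 [-0.468   0.0519 -1.4161]
xyz [-0.012 -0.014  0.063] rot [ 0.003 -0.001 -0.002] | [0.595 0.077 0.193]
```

Emit:
drive_tool(
  moves=[
    {"x":-0.012,"y":-0.014,"z":0,"ax":0,"ay":0,"az":0,"claw":1},
    {"x":-0.012,"y":-0.014,"z":0.02,"ax":0,"ay":0,"az":0,"claw":1},
    {"x":-0.012,"y":-0.014,"z":0.04,"ax":0,"ay":0,"az":0,"claw":1},
    {"x":-0.012,"y":-0.014,"z":0.06,"ax":0,"ay":0,"az":0,"claw":1},
    {"x":-0.012,"y":-0.014,"z":0.06,"ax":0,"ay":0,"az":0,"claw":1},
  ],
)

```text
time: 21.28
eef_pos: [0.5968, 0.077, 0.1996]
eef_rot: [-1.247, 2.878, 0.001]
wrist_force: [0.0, 0.3, -0.0]
opening: -0.0001
grip_force: 0.0
```

Emit:
drive_tool(
  moves=[
    {"x":0,"y":0,"z":0.01,"ax":0,"ay":0,"az":0,"claw":1},
    {"x":0,"y":0,"z":0.02,"ax":0,"ay":0,"az":0,"claw":1},
    {"x":0,"y":0,"z":0.02,"ax":0,"ay":0,"az":0,"claw":1},
    {"x":0,"y":0,"z":0.02,"ax":0,"ay":0,"az":0,"claw":1},
    {"x":0,"y":0,"z":0.02,"ax":0,"ay":0,"az":0,"claw":1},
  ],
)

```text
time: 21.7
eef_pos: [0.5961, 0.0772, 0.1968]
eef_rot: [-1.248, 2.879, 0.002]
wrist_force: [0.1, 0.0, 0.8]
opening: -0.0001
grip_force: 0.0
```

Emit:
drive_tool(
  moves=[
    {"x":0,"y":0,"z":0.01,"ax":0,"ay":0,"az":0,"claw":1},
    {"x":0,"y":0,"z":0.02,"ax":0,"ay":0,"az":0,"claw":1},
    {"x":0,"y":0,"z":0.02,"ax":0,"ay":0,"az":0,"claw":1},
    {"x":0,"y":0,"z":0.02,"ax":0,"ay":0,"az":0,"claw":1},
    {"x":0,"y":0,"z":0.02,"ax":0,"ay":0,"az":0,"claw":1},
  ],
)

```text
time: 22.12
eef_pos: [0.5961, 0.0772, 0.1942]
eef_rot: [-1.248, 2.879, 0.002]
wrist_force: [-0.1, -0.2, -0.3]
opening: 0.0001
grip_force: 0.0
```

Emit:
drive_tool(
  moves=[
    {"x":0,"y":0,"z":0.01,"ax":0,"ay":0,"az":0,"claw":1},
    {"x":0,"y":0,"z":0.02,"ax":0,"ay":0,"az":0,"claw":1},
    {"x":0,"y":0,"z":0.03,"ax":0,"ay":0,"az":0,"claw":1},
    {"x":0,"y":0,"z":0.035,"ax":0,"ay":0,"az":0,"claw":1},
    {"x":0,"y":0,"z":0.035,"ax":0,"ay":0,"az":0,"claw":1},
  ],
)

```text
time: 22.53
eef_pos: [0.5961, 0.0772, 0.1898]
eef_rot: [-1.248, 2.879, 0.002]
wrist_force: [-0.4, 0.4, 0.6]
opening: 0.0001
grip_force: 0.0
```

Emit:
drive_tool(
  moves=[
    {"x":0,"y":0,"z":0.01,"ax":0,"ay":0,"az":0,"claw":1},
    {"x":0,"y":0,"z":0.02,"ax":0,"ay":0,"az":0,"claw":1},
    {"x":0,"y":0,"z":0.025,"ax":0,"ay":0,"az":0,"claw":1},
    {"x":0,"y":0,"z":0.025,"ax":0,"ay":0,"az":0,"claw":1},
    {"x":0,"y":0,"z":0.025,"ax":0,"ay":0,"az":0,"claw":1},
  ],
)

```text
time: 22.95
eef_pos: [0.5961, 0.0772, 0.187]
eef_rot: [-1.248, 2.879, 0.002]
wrist_force: [0.6, -0.0, -0.1]
opening: 0.0001
grip_force: 0.0
```

Emit:
drive_tool(
  moves=[
    {"x":0,"y":0,"z":0.01,"ax":0,"ay":0,"az":0,"claw":1},
    {"x":0,"y":0,"z":0.02,"ax":0,"ay":0,"az":0,"claw":1},
    {"x":0,"y":0,"z":0.025,"ax":0,"ay":0,"az":0,"claw":1},
    {"x":0,"y":0,"z":0.025,"ax":0,"ay":0,"az":0,"claw":1},
    {"x":0,"y":0,"z":0.025,"ax":0,"ay":0,"az":0,"claw":1},
  ],
)

```text
time: 23.37
eef_pos: [0.5962, 0.0772, 0.1841]
eef_rot: [-1.248, 2.879, 0.002]
wrist_force: [0.8, -0.5, -0.1]
opening: -0.0001
grip_force: 0.5
```

Emit:
drive_tool(
  moves=[
    {"x":0,"y":0,"z":0.01,"ax":0,"ay":0,"az":0,"claw":1},
    {"x":0,"y":0,"z":0.02,"ax":0,"ay":0,"az":0,"claw":1},
    {"x":0,"y":0,"z":0.02,"ax":0,"ay":0,"az":0,"claw":1},
    {"x":0,"y":0,"z":0.02,"ax":0,"ay":0,"az":0,"claw":1},
    {"x":0,"y":0,"z":0.02,"ax":0,"ay":0,"az":0,"claw":1},
  ],
)

```text
time: 23.78
eef_pos: [0.5962, 0.0772, 0.1815]
eef_rot: [-1.248, 2.879, 0.002]
wrist_force: [0.7, -0.1, 0.7]
opening: -0.0001
grip_force: 0.3
```

Emit:
drive_tool(
  moves=[
    {"x":0,"y":0,"z":0.01,"ax":0,"ay":0,"az":0,"claw":1},
    {"x":0,"y":0,"z":0.015,"ax":0,"ay":0,"az":0,"claw":1},
    {"x":0,"y":0,"z":0.015,"ax":0,"ay":0,"az":0,"claw":1},
    {"x":0,"y":0,"z":0.015,"ax":0,"ay":0,"az":0,"claw":1},
    {"x":0,"y":0,"z":0.015,"ax":0,"ay":0,"az":0,"claw":1},
  ],
)

```text
time: 24.2
eef_pos: [0.5962, 0.0772, 0.1798]
eef_rot: [-1.248, 2.879, 0.002]
wrist_force: [0.4, 0.4, 0.4]
opening: -0.0001
grip_force: 0.4
```

Emit:
drive_tool(
  moves=[
    {"x":0,"y":0,"z":0.01,"ax":0,"ay":0,"az":0,"claw":1},
    {"x":0,"y":0,"z":0.015,"ax":0,"ay":0,"az":0,"claw":1},
    {"x":0,"y":0,"z":0.015,"ax":0,"ay":0,"az":0,"claw":1},
    {"x":0,"y":0,"z":0.015,"ax":0,"ay":0,"az":0,"claw":1},
    {"x":0,"y":0,"z":0.015,"ax":0,"ay":0,"az":0,"claw":1},
  ],
)

```text
time: 24.62
eef_pos: [0.5961, 0.0772, 0.178]
eef_rot: [-1.248, 2.879, 0.002]
wrist_force: [-0.3, -0.2, 1.9]
opening: -0.0002
grip_force: 0.4
```

Contact appears near z 0.178, implying tilt ≥ 2.12. Before pushing more, I'll re-examine the saved lateral image with a mask of my own.

Run:
```python
from fit import *
w=cv2.imread('pics/w11.png')[:,:,::-1];m=np.load('m11.npy');i=pickle.load(open('w11.pkl','rb'))
h=w.astype(int);x0,y0,x1,y1=320,0,520,245
def ch(p,k): 
    if p.min()>200: c='#'
    elif p.min()<70: c='.'
    elif p[2]-p[0]>12: c='-'
    else: c='+'
    return c
S=sil('wrist',i,.82,2.06,-2.2,-1,(x0,y0,x1,y1))
for y in range(y0,y1,6): print(''.join(ch(h[y,x],0) for x in range(x0,x1,4)),' ',''.join('m' if m[y,x] and S[(y-y0)*SC,(x-x0)*SC] else 'n' if m[y,x] else 's' if S[(y-y0)*SC,(x-x0)*SC] else ' ' for x in range(x0,x1,4)))
f=np.array([np.cos(.82),np.sin(.82),0])
print(proj('wrist',i,np.array([PIV,PIV+[0,0,-.172]])))
```

```text
-----+-++++++++++++++.++++++++-----+---------+.++-                                                     
------+++++-+++++++++++++++++----------+------+--+                                                     
-------+++++++++++++++++++++--+------+------------                         mssmms                      
-------+++++++++-+++++++++++++++------++--------.-                        mmmmmmmmmms                  
-------+++-++----++++++++++++++++++------++-+-+---                       nmmmmmmmmmmmmmms              
-----++++++------+--++++++++++++++++++--+---------                       mmmmmmmmmmmmmmmmmms           
---++-+++-------+++++++++++++++++++++++++-+--+----                      nmmmmmmmmmmmmmmmmmmmms         
-+++++++-----+-++++++++++++++++++++++++++++---+---                      mmmmmmmmmmmmmmmmmmmmmmms       
++++++------------++++++++++++++++++++++++++------                      mmmmmmmmmmmmmmmmmmmmmmmms      
.+++---+++---------+++++++++++++++++++++++++++---+                     smmmmmmmmmmmmmmmmmmmmmmmm       
..+--+-------+-----+++++++++++++++++++++++--+-----          
[... 2506 characters left out ...]
mmmmmmmmm                        
+---+---+-###############-..................--+++-            smmmmmmmmmmmmmmm                         
------------############+--+...............+--+--.               mmmmmmmmmmmms                         
----------------######-------+.............--+---+                  ssmmmmms                           
+------------------.--+--------+..........--+-----                                                     
++------------------++------------+......+++----+-                                                     
+++-------------------.---------+-----...+++------                                                     
[[425.379   95.0254]
 [289.2812  93.847 ]]
```

The 2.06 model lay tightly on the mask in that image, so the lateral value is trustworthy. Some motion may already have happened, so I'll look again from the same side.

Emit:
drive_tool(
  moves=[
    {"x":0,"y":0,"z":-0.2,"ax":0,"ay":0,"az":0,"claw":1},
    {"x":0,"y":0,"z":-0.5,"ax":0,"ay":0,"az":0,"claw":1},
    {"x":0,"y":0,"z":-0.8,"ax":0,"ay":0,"az":0,"claw":1},
    {"x":0,"y":0,"z":-1,"ax":0,"ay":0,"az":0,"claw":1},
    {"x":0,"y":0,"z":-1,"ax":0,"ay":0,"az":0,"claw":1},
  ],
)

```text
time: 25.03
eef_pos: [0.5965, 0.077, 0.3037]
eef_rot: [-1.245, 2.872, -0.001]
wrist_force: [0.7, -0.7, -0.2]
opening: -0.0002
grip_force: 0.0
```

Emit:
drive_tool(
  moves=[
    {"x":0,"y":-0.2,"z":0,"ax":-0.075,"ay":0,"az":0,"claw":1},
    {"x":0,"y":-0.4,"z":0,"ax":-0.15,"ay":0,"az":0,"claw":1},
    {"x":0,"y":-0.6,"z":0.1,"ax":-0.225,"ay":0,"az":0,"claw":1},
    {"x":0,"y":-0.8,"z":0.25,"ax":-0.3,"ay":0,"az":0,"claw":1},
    {"x":0,"y":-0.9,"z":0.3,"ax":-0.375,"ay":0,"az":0,"claw":1},
  ],
)

```text
time: 25.45
eef_pos: [0.6561, 0.0095, 0.2593]
eef_rot: [1.171, -2.689, -0.575]
wrist_force: [1.8, -0.0, 2.5]
opening: 0.0002
grip_force: 0.0
```

Emit:
drive_tool(
  moves=[
    {"x":0,"y":0,"z":0,"ax":-0.05,"ay":0,"az":0,"claw":1},
    {"x":0,"y":0,"z":0,"ax":-0.05,"ay":0,"az":0,"claw":1},
    {"x":0,"y":0,"z":0,"ax":-0.05,"ay":0,"az":0,"claw":1},
    {"x":0,"y":0,"z":0,"ax":-0.05,"ay":0,"az":0,"claw":1},
    {"x":0,"y":0,"z":0,"ax":-0.05,"ay":0,"az":0,"claw":1},
  ],
)

```text
time: 25.87
eef_pos: [0.6602, 0.0144, 0.2433]
eef_rot: [1.158, -2.674, -0.647]
wrist_force: [0.2, 0.2, 1.0]
opening: -0.0004
grip_force: 0.0
```

```bash
python3 run3.py 12; python3 prof.py 12
python3 - <<'E'
from fit import *
b=save('side','d12.png');i=ctrl.camera_info('side')
m=np.array(ctrl.cut_out('side','lamp_lens')[0]['pixels']);print(cv2.boundingRect(m.astype(np.uint8)))
fit('side',i,b,(250,205,320,275),net=m);fit('side',i,b,(250,210,320,270))
E
```

```text
[0.6602 0.0144 0.2433] 25.8667 [0.1877 0.1591 0.9599]
cam [ 0.6495 -0.0901  0.3676]
0.79 13254 (338, 53, 142, 182)
wrist yaw,t,dx,dy [ 0.899   2.2341 -4.2717  2.8222] 1-IoU 0.056 [  0   0  49  30 631]
axis hits [0.6696 0.1797 0.036 ]
mask angle 118.21512724183899
0.79 2.0 0.1787 [-2.4094 -3.1545] angle 111.25
0.79 2.05 0.1422 [-2.3993 -1.1613] angle 113.41
0.79 2.1 0.1062 [-1.7909 -2.605 ] angle 115.67
0.79 2.15 0.0767 [-0.7938 -2.8812] angle 118.0
0.79 2.2 0.0872 [-2.5526  1.4345] angle 120.36
0.82 2.0 0.194 [-3.1201 -1.4537] angle 110.02
0.82 2.05 0.1564 [-3.1553 -0.3787] angle 112.23
0.82 2.1 0.1186 [-2.4991 -1.64  ] angle 114.53
0.82 2.15 0.0823 [-2.1963 -1.0408] angle 116.86
0.82 2.2 0.0715 [-2.3141  0.4235] angle 119.29
0.85 2.0 0.2097 [-3.3122 -1.102 ] angle 108.8
0.85 2.05 0.1713 [-3.8838 -0.6297] angle 111.05
0.85 2.1 0.1321 [-3.7756  0.2784] angle 113.32
0.85 2.15 0.0931 [-3.0162  0.1334] angle 115.77
0.85 2.2 0.0626 [-3.0321  0.9465] angle 118.23
(258, 228, 46, 23)
side yaw,t,dx,dy [0.8316 2.1923 0.1016 0.1119] 1-IoU 0.151 [  9  22  45  24 812]
side yaw,t,dx,dy [ 0.8523  2.1807  0.5765 -0.0394] 1-IoU 0.166 [  9  17  45  24 812]Traceback (most recent call last):
  File "run3.py", line 13, in <module>
    e=cv2.fitEllipse(max(cv2.findContours(g,0,1)[0],key=cv2.contourArea));p=hit('wrist',e[0],.036,i);print('brooch',e[0],e[1],p)
                     ~~~^^^^^^^^^^^^^^^^^^^^^^^^^^^^^^^^^^^^^^^^^^^^^^^^
ValueError: max() iterable argument is empty
```

Tilt moved: it now measures about 2.18 (side camera 2.185) against a target of 2.166. A final overhead check for swivel after the push.

Emit:
drive_tool(
  moves=[
    {"x":0,"y":0,"z":-0.2,"ax":0.07,"ay":0,"az":0,"claw":0.6},
    {"x":0,"y":0.2,"z":-0.35,"ax":0.14,"ay":0,"az":0,"claw":0.6},
    {"x":0,"y":0.5,"z":-0.4,"ax":0.21,"ay":0,"az":0,"claw":0.6},
    {"x":0,"y":0.75,"z":-0.4,"ax":0.29,"ay":0,"az":0,"claw":0.6},
    {"x":0,"y":0.85,"z":-0.4,"ax":0.35,"ay":0,"az":0,"claw":0.6},
  ],
)

```text
time: 26.58
eef_pos: [0.6111, 0.0579, 0.3276]
eef_rot: [-1.225, 2.865, 0.002]
wrist_force: [0.9, 0.3, 1.8]
opening: 0.0344
grip_force: 0.0
```

Emit:
drive_tool(
  moves=[
    {"x":0,"y":0,"z":0,"ax":0.06,"ay":0,"az":0,"claw":0.3},
    {"x":0,"y":0,"z":0,"ax":0.06,"ay":0,"az":0,"claw":0.1},
    {"x":0,"y":0,"z":0,"ax":0.06,"ay":0,"az":0,"claw":0.1},
    {"x":0,"y":0,"z":0,"ax":0.06,"ay":0,"az":0,"claw":0.1},
    {"x":0,"y":0,"z":0,"ax":0.06,"ay":0,"az":0,"claw":0.1},
  ],
)

```text
time: 27.0
eef_pos: [0.6126, 0.057, 0.3252]
eef_rot: [-1.211, 2.835, -0.124]
wrist_force: [-0.4, -0.9, -0.5]
opening: 0.0766
grip_force: 0.0
```

```bash
python3 run3.py 13
python3 - <<'E'
from h import *
o=ctrl.get_obs();print(R.from_rotvec(o['eef_rot']).as_matrix(),o['qd'])
E
```

```text
[0.6126 0.057  0.3252] 27.0 [-0.3863 -0.9053 -0.5081]
cam [0.5462 0.0064 0.4644]
0.62 9719 (335, 62, 81, 155)
wrist yaw,t,dx,dy [ 0.8304  2.2663 -1.471   3.2253] 1-IoU 0.049 [    0     0   111   185 16718]
axis hits [0.6715 0.1617 0.036 ]
brooch (365.931396484375, 298.4316101074219) (49.41118621826172, 53.61866760253906) [0.704  0.1949 0.036 ]
brooch shifted by fit offset [0.6994 0.1924 0.036 ]
[[-0.6906 -0.7185  0.0831]
 [-0.723   0.6889 -0.052 ]
 [-0.0199 -0.096  -0.9952]] [ 0.0046 -0.0091 -0.0065 -0.0026 -0.0007  0.0011]
```

Run:
```python
from fit import *
def ang(k):
    y,x=np.nonzero(k);v=np.linalg.eigh(np.cov(x,y))[1][:,1];return np.degrees(np.arctan2(v[1],v[0]))%180
for c,box in [('side',(250,205,320,275)),('scene',(305,195,365,270))]:
    im=save(c,c+'13.png');i=ctrl.camera_info(c);m=np.array(ctrl.cut_out(c,'lamp_lens')[0]['pixels'])
    x0,y0,x1,y1=box;w=im[y0:y1,x0:x1].astype(int)
    g=((w.min(2)>125)&(np.ptp(w,axis=2)<30)&(w[...,2]-w[...,0]<14)).astype(np.uint8)
    n,l,s,_=cv2.connectedComponentsWithStats(cv2.morphologyEx(g,3,np.ones((5,5))));k=1+np.argmax(s[1:,4])
    for nm,M in [('col',(l==k)),('net',m[y0:y1,x0:x1])]:
        M=cv2.resize(M.astype(np.uint8),None,fx=SC,fy=SC,interpolation=0);print(c,nm,'mask ang',round(ang(M),1))
        for t in (2.1,2.14,2.18,2.22,2.26):
            J=lambda q:1-((a:=sil(c,i,.827,t,*q,box))&M).sum()/(a|M).sum()
            r=minimize(J,[0,0],method='Nelder-Mead',options=dict(initial_simplex=[[-2,0],[2,0],[0,2]],xatol=.05,fatol=1e-5))
            print(' ',t,round(r.fun,4),r.x,round(ang(sil(c,i,.827,t,*r.x,box)),1))
```

```text
side col mask ang 174.5
  2.1 0.2178 [-0.2602  0.1855] 170.9
  2.14 0.1895 [-0.066   0.3629] 174.9
  2.18 0.17 [0.198  0.0762] 179.2
  2.22 0.1981 [ 0.4508 -0.2119] 3.7
  2.26 0.2537 [ 0.5096 -0.7938] 8.5
side net mask ang 177.5
  2.1 0.2172 [ 0.0341 -0.295 ] 170.8
  2.14 0.1798 [0.1834 0.0982] 175.0
  2.18 0.1506 [0.1224 0.259 ] 179.2
  2.22 0.1538 [0.3737 0.2221] 3.9
  2.26 0.2045 [ 0.7563 -0.4759] 8.6
scene col mask ang 72.1
  2.1 0.142 [-0.3522  0.8837] 73.5
  2.14 0.1421 [-0.3623  0.7508] 74.3
  2.18 0.1445 [-0.3261  0.8853] 75.1
  2.22 0.149 [-0.1884  0.8294] 75.8
  2.26 0.1558 [-0.1444  0.6799] 76.5
scene net mask ang 75.5
  2.1 0.0975 [-0.5738  1.2258] 73.5
  2.14 0.0933 [-0.5416  0.8796] 74.4
  2.18 0.0929 [-0.2364  0.7912] 75.0
  2.22 0.0934 [-0.1268  0.7287] 75.9
  2.26 0.0944 [-0.0947  0.7093] 76.6
```

Side and scene cameras put the tilt at 2.14–2.20 around the 2.165 target. Swivel is 0.83 against 0.823. Handing in.

```bash
python3 -c "
from bench import ctrl
print(ctrl.job_done())"
```

```text
the job is handed in; nothing more can be done
None
```

The dust cap is off and lies flat, buttons up, near the middle of the tray. The lamp head is aimed at the brooch to within about 8 mm by my camera measurements; tilt is the less certain axis. I handed the job in at about 27 s, and no verdict came back.

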